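Set a tilting drill table on its spacer and load a block against the ledge

ROBOT

A 6-joint arm with a two-finger parallel gripper is mounted at the origin on the work surface; the furniture and walls round the work are solid. World frame = base frame: x ahead of the robot, y to its left, z up, the work surface at z = 0. Lengths are in m, angles in rad, forces in N, time in s.
With the tool pointing down it reaches from about 0.425 to 0.95 m from the base axis. Payload 3.5 kg.
Tool frame: the origin (TCP) lies midway between the tips of the shut fingers; the grasp point (between the pads) lies 19 mm behind it; z points along the fingers, y is the line along which they close (so a half turn about z gives the same grasp; the last joint's range is limited). The gripper opens to 85 mm and grips with 20 to 120 N. Pads are 22 mm wide; open, the fingers measure 114 mm over their backs; the gripper's body (76 mm by 85 mm) begins 54 mm behind the grasp point. The pads swing forward as they close: fully open they stand 13 mm farther back than shut.
Start: joints at [-0.15, 0.286, 1.577, -0, 1.279, -0.15], TCP at [0.675, 0, 0.231] pointing down, gripper open.
Joint ranges: [-2.77, 2.77], [-0.9, 2.22], [0.21, 2.48], [-1.53, 4.67], [0.24, 2.81], [-2.84, 2.84]. Speed limits (rad/s): [2.79, 2.79, 3.14, 3.14, 3.14, 3.14].

INTERFACE

Orientations are given as a rotation vector (axis times angle).
In Python, from rig import ctrl gives the robot as it stands.
- The arm moves only by the tool send_rows, never from a script. Its argument "plan" is a list of rows, each a list of 7 numbers: the shift along the tool's x, y, z in m, then the turn, a rotation vector about the tool's x, y, z in rad, then the opening, from 0 (shut) to 1 (fully open). In form: [[dx, dy, dz, rx, ry, rz, claw], ...]. A call has 1 to 12 rows; each row shifts and turns the commanded pose from where the row before left it, along the tool's axes as they then stand; what a row does not reach is not made up. A row lasts 1/10 s, in which the tool goes at most 50 mm and 8.59 degrees, less where a joint would pass 70% of its speed; a pose out of reach is approached as far as the arm can. A call is refused whole if a number of a shift passes 0.05 or a number of a turn 0.15, either way. A call with a gripper value outside its range is refused whole. The fingers move at their own pace and stop on an object; the grip force is fixed at half the most. Time passes only in rows, so rows that do not move let the fingers close. It gives the time, the measured TCP pose, the force, the opening and the grip force at its end, in the units of the state.
- ctrl.get_obs(): the state, without advancing time (a new reading comes with each control period).
- ctrl.get_image(name): name is "scene" or "side" or "wrist"; returns the picture (400x640x3 uint8, red, green, blue); there is no depth.
- ctrl.camera_params(name): a dict with "K" (3x3 intrinsics, pixels), "dist" ([k1, k2, p1, p2, k3] as OpenCV has them; the pictures are not rectified), "rvec" (rotation vector, rad) and "tvec" (3), from world to camera coordinates, as OpenCV has them. Camera axes: x right, y down, z forward; pixel columns grow to the right and rows downward; lengths in m; the calibration is good to about 2 mm. A picture is of the moment at which its call begins: read the wrist's pose just before it. camera_params takes no time and is no camera call; for the wrist camera it gives the pose at the moment of the call.
- ctrl.close_job(): hands the job in; it is judged then, once.
Trained networks look in the newest picture that a camera, given by its name, has taken for a name from the list of things; names that differ only in an ending like _2 or _b are one class to them, and where a whole thing is asked for, a point or a joint stands for the part that bears it (a point fixed in the world has none). Each returns a list of dicts, best first, with "confidence" (0 to 1); they miss things now and then, are a little off and sometimes report something else, mostly with a low value. They report only what shows in the picture. A call takes as long as a camera call. They do not tell look-alikes from the thing itself.
- ctrl.trace(camera, label): "region" (400x640 bool, what is visible of it) and "at" ([row, column] in pixels, amid what is visible of it).
The state is a dict: "time": time; "qpos": joint angles; "qvel": joint speeds; "joint_torque": joint torques, N m; "tool_pos": TCP position; "orientation": TCP orientation; "contact_force": force on the tool from outside, world axes, zero at the start; "torque": the same for the moment, N m; "finger_gap": finger opening in m; "grip_force": force on a finger pad.
Only numpy, scipy, OpenCV 4.12 (cv2) and the standard library are available. Lean on these libraries where they do the work, as an engineer would, in place of code of your own. Each camera call takes 0.05 s, during which the arm holds its last target. There are 200 camera calls.

TASK

Set up the tilting drill table for a 22.5 degree hole: swing its hinged plate fully open by the handle bar until it stays back on its stops, stand the middle-height spacer from the foam tray upright on the bright strip of the base, and lower the plate gently, without letting it drop, until its roller rests on the spacer. Then lay the thick cedar offcut flat on the sloping plate with a long side snug against the low ledge and one end snug against the end stop, and let go. Leave the other spacers in the tray and everything else where it is.

Things in the scene. Friction and masses are not known exactly. Their poses are not given: they have to be found in the camera images.
- tilt_base: Grey base of the drill table, fixed, 225 x 160 x 16 mm. Origin on its underside near its middle (reaches x -115 to +110 mm, y +/-80 mm). x points level from the hinge end to the handle end (uphill once tilted), y along the hinge, z up. Two 33 mm stop posts stand at the hinge end's corners.
- tilt_plate (a joint): Angle (rad) of the hinged plate (185 x 150 x 10 mm, 0.6 kg): 0 flat as found, grows as the handle end rises, 1.85 open, leaning on the stop posts. Free hinge: above 1.6 it stays open by its weight, below it falls shut. On the middle spacer it reads 0.393. The 16 mm roller under the plate, 170 mm from the hinge, rests on the spacer. Its top face is slippery: a block slides down to the ledge.
- hinge_axis (a point): Point on the hinge axis, middle of its length, 24 mm above the bench; axes as the base's. The plate turns about this y axis.
- plate_handle (a point): Middle of the handle bar: 10 mm round steel, parallel to the hinge, 80 mm free length, on two side arms, with a 45 mm gap between bar and plate. It lies 235 mm from the hinge axis along the plate and 12 mm above it; 36 mm above the bench when flat. Axes are the plate's (x away from the hinge, z out of the top face) and turn with it. The bar may turn in the fingers.
- plate_corner (a point): Point on the plate's top face where the inner faces of ledge and end stop meet. Plate axes: x uphill from the ledge, y along the ledge from the end stop, z out of the face. Ledge: dark bar 10 mm high at x -12 to 0, y -5 to 115 mm. End stop: dark bar 18 mm high at y -10 to 0, x 0 to 50 mm. A seated block has its origin at x 20, y 50, z 0 mm.
- spacer_strip (a point): Centre of the bright strip (36 x 120 mm, long side along the hinge) in the base's top, 16 mm above the bench and 157 mm from the hinge axis; the spacer stands here. Axes as the base's.
- spacer_tray: Fixed wooden tray, 206 x 86 mm, 26 mm high, with a dark foam insert (22 mm high) that has three like pockets in a row along its x axis at x -60, 0 and +60 mm, each 33 x 43 mm, floor 5 mm above the bench. Origin: centre of its underside.
- spacer_middle: The spacer to use: plain aluminium block 30 x 40 x 65 mm, 0.2 kg, standing in one of the tray's pockets (which pocket varies). Origin: centre of its underside; x along its 30 mm side (along the tray's row), y along its 40 mm side, z up.
- spacer_low: Like it but only 44 mm tall; stays in the tray.
- spacer_tall: Like it but 85 mm tall; stays in the tray.
- cedar_block: The workpiece: reddish cedar offcut, the thickest of the offcuts, 40 x 100 x 30 mm, about 0.07 kg, lying flat on the bench. Origin: centre of its underside; x along its 40 mm side, y along its 100 mm side, z up.
- light_offcut: Bystander: pale offcut 60 x 90 x 22 mm. Origin: centre of its underside.
- flap_brush: Bystander: brown flap brush 59 mm across, 92 mm high, shank up. Origin: centre of its underside.
Mind the look-alikes: they are no part of the job. There is more than one size of the cedar_block; the job needs the larger. Leave any blue look-alike of the spacer_middle alone.

How it is judged:
By the outcome, as a careful person would: the job done as asked, in the order asked, and still so for the second after the job is handed in, with the robot touching nothing.
It also fails if it takes over 72 s, if anything falls off the work surface, if the arm or the gripper's body presses on something with over 40 N, if the wrist force passes 120 N, or if a joint passes its speed limit or range.

## Working session

There is one attempt and no reset: what is moved stays moved. The work goes in short steps, Python scripts to look and compute and a tool call to move; the robot and the scene stay as the last step left them, time stands still between calls to the robot, and variables do not carry over. Pictures are saved under pics/ and viewed, at most 10 in all, crops included, and the job is handed in when it is done.

Besides the shell and the picture viewer there is one more tool, called after "Emit:" in YAML: its name, and indented under it one key for each argument. send_rows: Moves the arm, as the interface text tells. Its arguments: {"type":"object","properties":{"plan":{"type":"array","items":{"type":"array","items":{"type":"number"}}}},"required":["plan"]}

```bash
ls; mkdir -p pics; python3 - <<'E'
from rig import ctrl
import cv2,numpy as np
for n in ["scene","side"]:
    im=ctrl.get_image(n); cv2.imwrite(f"pics/{n}0.png",im[:,:,::-1])
    p=ctrl.camera_params(n); print(n,{k:np.round(v,4).tolist() for k,v in p.items()})
o=ctrl.get_obs(); print({k:np.round(v,3).tolist() for k,v in o.items()})
E
```

```text
pics
scene {'K': [[368.644, 0.0, 320.762], [0.0, 368.644, 196.0953], [0.0, 0.0, 1.0]], 'dist': [-0.0726, 0.0, 0.0, 0.0, 0.0], 'rvec': [2.2014, -0.5852, 0.2829], 'tvec': [-0.4443, 0.1953, 0.9821]}
side {'K': [[513.5386, 0.0, 317.6248], [0.0, 513.5386, 195.7839], [0.0, 0.0, 1.0]], 'dist': [-0.1321, 0.0, 0.0, 0.0, 0.0], 'rvec': [0.0694, 2.8387, -1.2929], 'tvec': [0.4635, 0.0547, 1.2891]}
{'time': 0.1, 'qpos': [-0.15, 0.287, 1.578, 0.0, 1.279, -0.15], 'qvel': [0.0, 0.001, -0.003, 0.0, 0.001, 0.001], 'joint_torque': [0.001, -40.73, -29.37, -0.0, 0.003, -0.0], 'tool_pos': [0.674, 0.0, 0.23], 'orientation': [-2.22, -2.22, 0.002], 'contact_force': [-0.484, 0.285, -0.172], 'torque': [-0.02, -0.038, -0.048], 'grip_force': 0.0, 'finger_gap': 0.085}
```

View pics/scene0.png

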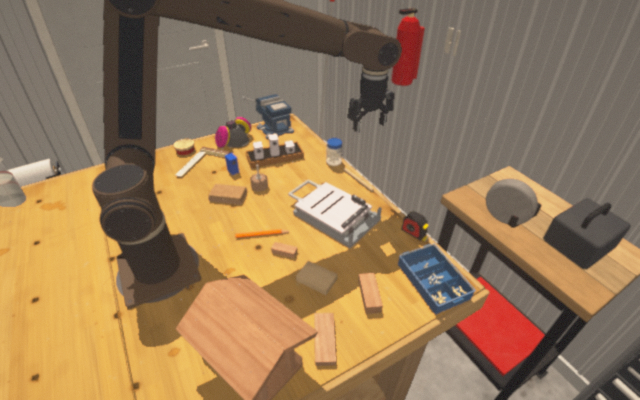

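View pics/side0.png

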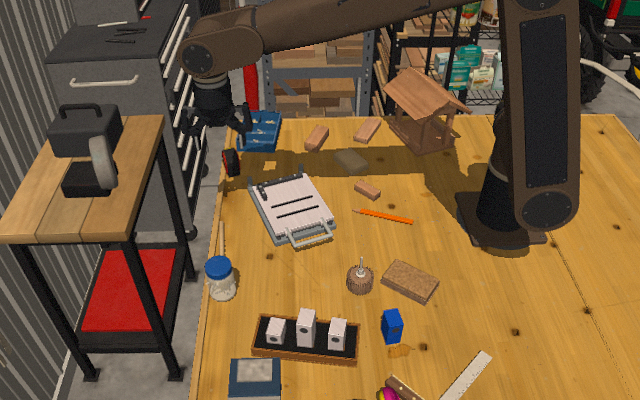

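The scene picture shows the drill table at (337,210), the tray at (275,152), reddish offcuts at (370,292), (325,338) and (284,252), a brown block at (227,193), a grey-looking one at (316,276), the blue look-alike at (232,163) and the brush at (259,180). The side picture shows the three spacers at (275,330), (306,328) and (338,333), and the handle at (310,240).

```bash
cat > h.py <<'E'
from rig import ctrl
import cv2,numpy as np
from scipy.spatial.transform import Rotation as R
def ray(cam,px):
    p=cam if isinstance(cam,dict) else ctrl.camera_params(cam)
    u=cv2.undistortPoints(np.array(px,float).reshape(-1,1,2),p["K"],np.array(p["dist"]))[:,0]
    M=cv2.Rodrigues(np.array(p["rvec"]))[0]; t=np.array(p["tvec"]).ravel()
    return -M.T@t,(np.c_[u,np.ones(len(u))])@M
def onz(cam,px,z):
    c,d=ray(cam,px); return c+d*((z-c[2])/d[:,2])[:,None]
def proj(cam,P):
    p=cam if isinstance(cam,dict) else ctrl.camera_params(cam)
    return cv2.projectPoints(np.array(P,float).reshape(-1,3),np.array(p["rvec"]),np.array(p["tvec"]),p["K"],np.array(p["dist"]))[0][:,0]
def rect(cam,reg,z):
    c=max(cv2.findContours(reg.astype(np.uint8),0,2)[0],key=len)[:,0]
    w=onz(cam,c,z)[:,:2].astype(np.float32); return cv2.minAreaRect(w)
E
python3 - <<'E'
from h import *
for n in ["scene","side"]:
    for l in ["cedar_block","spacer_middle","spacer_low","spacer_tall","tilt_plate","plate_handle","tilt_base","spacer_tray","light_offcut","flap_brush"]:
        for r in ctrl.trace(n,l):
            at=r["at"]; print(n,l,round(r["confidence"],2),"rc",np.round(at).tolist(),"A",int(r["region"].sum()),"xy0",onz(n,[[at[1],at[0]]],0.02)[0].round(3)[:2])
            q=rect(n,r["region"],0.02); print("   ",np.round(q[0],3),np.round(q[1],3),round(q[2],1))
im=ctrl.get_image("scene")[110:340,170:410]; a=cv2.resize(im,None,fx=2.4,fy=2.4,interpolation=2)
im2=ctrl.get_image("side"); 
cv2.imwrite("pics/c1.png",a[:,:,::-1])
cv2.imwrite("pics/c2.png",cv2.resize(im2[105:395,190:460],None,fx=2,fy=2,interpolation=2)[:,:,::-1])
E
```

```text
scene cedar_block 0.76 rc [295.0, 370.0] A 680 xy0 [ 0.443 -0.363]
    [ 0.446 -0.357] [0.12  0.045] 65.3
scene cedar_block 0.63 rc [248.0, 283.0] A 243 xy0 [ 0.324 -0.117]
    [ 0.324 -0.123] [0.038 0.07 ] 45.0
scene cedar_block 0.37 rc [212.0, 339.0] A 3437 xy0 [ 0.539 -0.066]
    [ 0.523 -0.037] [0.199 0.298] 20.6
scene cedar_block 0.32 rc [210.0, 329.0] A 2391 xy0 [ 0.517 -0.045]
    [ 0.53  -0.013] [0.17 0.26] 19.9
scene spacer_middle 0.63 rc [164.0, 232.0] A 209 xy0 [0.338 0.345]
    [0.341 0.347] [0.131 0.04 ] 75.3
scene spacer_middle 0.59 rc [154.0, 259.0] A 142 xy0 [0.451 0.357]
    [0.456 0.382] [0.122 0.03 ] 68.1
scene spacer_tall 0.51 rc [145.0, 276.0] A 204 xy0 [0.53  0.383]
    [0.524 0.393] [0.159 0.038] 69.5
scene tilt_plate 0.75 rc [205.0, 334.0] A 2364 xy0 [ 0.541 -0.033]
    [ 0.531 -0.013] [0.169 0.26 ] 20.0
scene plate_handle 0.72 rc [207.0, 333.0] A 2167 xy0 [ 0.533 -0.039]
    [ 0.528 -0.02 ] [0.164 0.248] 23.1
scene tilt_base 0.79 rc [214.0, 337.0] A 3347 xy0 [ 0.53  -0.072]
    [ 0.525 -0.038] [0.197 0.3  ] 20.6
scene spacer_tray 0.82 rc [156.0, 274.0] A 723 
[... 1119 characters left out ...]
 [330.0, 306.0] A 701 xy0 [0.503 0.322]
    [0.503 0.315] [0.092 0.04 ] 88.9
side tilt_plate 0.93 rc [206.0, 292.0] A 3579 xy0 [ 0.526 -0.047]
    [ 0.521 -0.044] [0.157 0.262] 19.5
side plate_handle 0.68 rc [206.0, 293.0] A 3578 xy0 [ 0.524 -0.048]
    [ 0.52  -0.041] [0.156 0.261] 19.2
side tilt_base 0.58 rc [209.0, 292.0] A 4586 xy0 [ 0.527 -0.034]
    [ 0.532 -0.055] [0.174 0.299] 19.1
side spacer_tray 0.91 rc [346.0, 307.0] A 3171 xy0 [0.503 0.361]
    [0.505 0.344] [0.104 0.207] 80.3
side light_offcut 0.74 rc [161.0, 351.0] A 599 xy0 [ 0.361 -0.226]
    [ 0.361 -0.228] [0.076 0.109] 30.4
side flap_brush 0.78 rc [279.0, 361.0] A 768 xy0 [0.379 0.198]
    [0.381 0.187] [0.108 0.06 ] 79.4
```

View pics/c1.png

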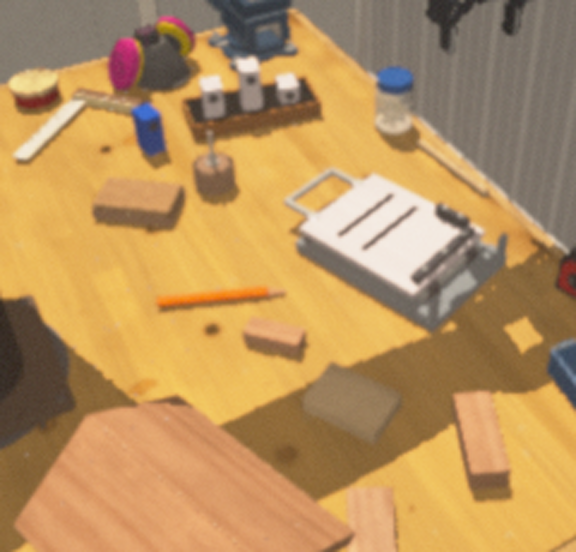

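View pics/c2.png

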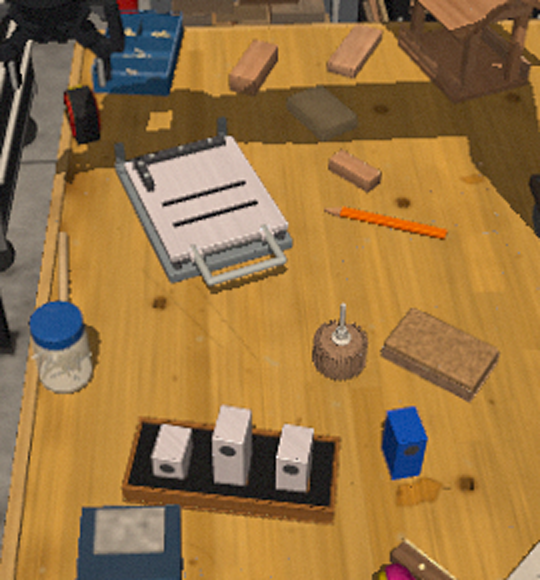

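Cedar look-alikes (scene pixels): (370,292) thick and long, (325,338) thinner, (284,252) short, (227,193) brown cork-like, and (316,276) the pale one. I choose (370,292). Crop c2 shows the middle spacer in the robot-side pocket (crop 295,458), the tall one in the centre and the low one on the far side, with the blue look-alike at (405,443). Next I look closely with the wrist camera.

Emit:
send_rows:
  plan:
    - [-0.01, -0.0375, -0.025, 0, 0, 0, 0.3]
    - [-0.01, -0.0375, -0.025, 0, 0, 0, 0.3]
    - [-0.01, -0.0375, -0.025, 0, 0, 0, 0.3]
    - [-0.01, -0.0375, -0.025, 0, 0, 0, 0.3]
    - [0, 0, 0, 0, 0, 0.15, 0.3]
    - [0, 0, 0, 0, 0, 0.15, 0.3]
    - [0, 0, 0, 0, 0, 0.15, 0.3]
    - [0, 0, 0, 0, 0, 0.15, 0.3]
    - [0, 0, 0, 0, 0, 0.15, 0.3]
    - [0, 0, 0, 0, 0, 0.15, 0.3]
    - [0, 0, 0, 0, 0, 0.15, 0.3]
    - [0, 0, 0, 0, 0, 0.15, 0.3]

```text
time: 2.4
tool_pos: [0.5249, -0.04, 0.3315]
orientation: [3.089, 0.57, 0.0]
contact_force: [0.1, 0.2, -0.9]
finger_gap: 0.0254
grip_force: 0.0
```

```bash
python3 - <<'E'
from h import *
o=ctrl.get_obs(); p=ctrl.camera_params("wrist"); im=ctrl.get_image("wrist"); cv2.imwrite("pics/w1.png",im[:,:,::-1])
T=R.from_rotvec(o["orientation"]); print(o["tool_pos"],T.as_matrix().round(3).tolist(),o["qpos"].round(2) if hasattr(o["qpos"],'round') else o["qpos"],o["finger_gap"])
M=cv2.Rodrigues(np.array(p["rvec"]))[0]; c=-M.T@np.array(p["tvec"]).ravel()
print("K",p["K"],p["dist"],"cam",c,"in tool",T.inv().apply(c-o["tool_pos"]),"axis",M[2])
import pickle; pickle.dump(p,open("w1.pkl","wb"))
E
```

```text
[ 0.5249353  -0.03995717  0.33146567] [[0.934, 0.357, 0.0], [0.357, -0.934, -0.0], [0.0, 0.0, -1.0]] [-0.27 -0.11  1.82  0.    1.43  0.94] 0.025363913034942082
K [[310.01140644   0.         314.84110058]
 [  0.         310.01140644 197.10720728]
 [  0.           0.           1.        ]] [-0.05015725  0.          0.          0.          0.        ] cam [ 0.5977191  -0.01032618  0.47364317] in tool [ 0.07859234 -0.00170966 -0.14216272] axis [-0.28707555 -0.10926312 -0.95165603]
```

View pics/w1.png

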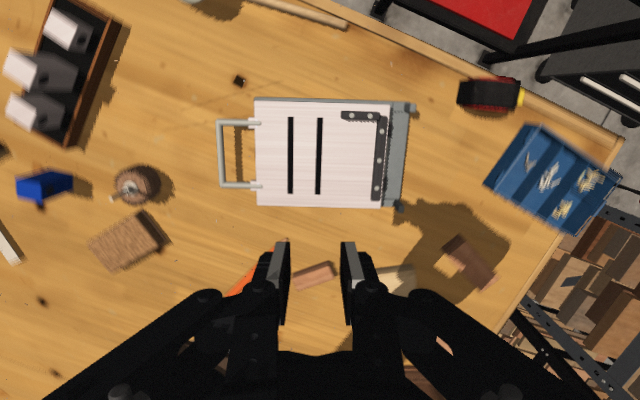

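The wrist picture shows the handle bar at column 220 (rows 122 to 187), plate corners near (255,98), (255,207) and (385,207), the ledge at (380,160) with the end stop at (360,115), and the tray at top left.

```bash
cat > fit.py <<'E'
from h import *
import pickle
from scipy.optimize import least_squares
p=pickle.load(open("w1.pkl","rb"))
im=cv2.imread("pics/w1.png"); g=cv2.cvtColor(im,6); hsv=cv2.cvtColor(im,40)
reg=((hsv[:,:,1]<45)&(hsv[:,:,2]>185)).astype(np.uint8); reg[:,:245]=0; reg[:90]=0;reg[215:]=0;reg[:,400:]=0
c=max(cv2.findContours(reg,0,2)[0],key=cv2.contourArea)
for z in(.036,.041): q=cv2.minAreaRect(onz(p,c[:,0],z)[:,:2].astype(np.float32)); print("plate",z,q)
print("px rect",cv2.boundingRect(c), cv2.approxPolyDP(c,4,True)[:,0].tolist())
print("row155 bar",g[155,210:262].tolist())
print("row98ish col300",g[90:110,300].tolist(),g[198:222,300].tolist())
print("row150 right",g[150,370:415].tolist()); print("row125",g[125,335:395].tolist()); print("col360",g[98:135,360].tolist())
print("bar ends col221",g[112:200,221].tolist())
E
python3 fit.py
python3 - <<'E'
from h import *
for l in ["cedar_block","spacer_middle","spacer_tall","spacer_tray","light_offcut"]:
    for r in ctrl.trace("wrist",l):
        at=r["at"]; q=rect("wrist",r["region"],.026); print(l,round(r["confidence"],2),at,np.round(q[0],3),np.round(q[1],3),round(q[2],1))
E
```

```text
plate 0.036 ((0.5222413539886475, -0.03814592957496643), (0.1496797353029251, 0.20120343565940857), 19.31733512878418)
plate 0.041 ((0.523103654384613, -0.037828102707862854), (0.14796966314315796, 0.19890475273132324), 19.317346572875977)
px rect (245, 101, 145, 107) [[254, 101], [255, 116], [245, 123], [261, 123], [249, 125], [255, 129], [257, 178], [245, 185], [262, 186], [251, 188], [257, 191], [258, 204], [379, 207], [380, 200], [369, 199], [376, 124], [339, 116], [341, 110], [371, 110], [388, 118], [389, 105]]
row155 bar [160, 160, 158, 156, 158, 161, 159, 161, 183, 187, 169, 146, 112, 78, 113, 164, 166, 166, 167, 169, 169, 172, 169, 166, 162, 124, 81, 80, 79, 79, 78, 107, 149, 158, 158, 159, 161, 161, 160, 158, 159, 161, 161, 163, 145, 177, 218, 222, 220, 220, 219, 220]
row98ish col300 [161, 155, 152, 152, 154, 158, 165, 146, 131, 134, 140, 125, 210, 218, 220, 224, 220, 214, 216, 221] [209, 206, 207, 206, 206, 205, 209, 210, 191, 158, 166, 166, 162, 163, 160, 155, 149, 151, 153, 155, 156, 152, 151, 151]
row150 right [215, 215, 213, 214, 156, 61, 63, 64, 67, 66, 62, 63, 63, 61,
[... 1035 characters left out ...]
9, 159, 155, 157, 156, 156, 154, 155, 157]
cedar_block 0.97 [260.4, 472.7] [ 0.451 -0.345] [0.122 0.042] 67.1
cedar_block 0.93 [277.8, 314.0] [ 0.336 -0.109] [0.039 0.071] 43.5
spacer_middle 0.93 [113.7, 33.2] [0.43  0.366] [0.05  0.098] 19.5
spacer_middle 0.56 [186.4, 45.0] [0.32  0.338] [0.047 0.112] 36.1
spacer_tall 0.61 [73.8, 37.4] [0.488 0.368] [0.052 0.114] 14.6
spacer_tall 0.37 [112.5, 31.8] [0.429 0.367] [0.05  0.096] 19.5
spacer_tall 0.32 [150.3, 323.8] [ 0.521 -0.038] [0.166 0.285] 19.4
spacer_tray 0.88 [63.9, 79.1] [0.499 0.331] [0.102 0.209] 81.0
spacer_tray 0.56 [155.4, 317.1] [ 0.514 -0.022] [0.155 0.248] 20.6
light_offcut 0.59 [277.3, 401.4] [ 0.376 -0.242] [0.066 0.068] 27.8
```

```bash
python3 - <<'E'
import cv2,numpy as np
w=cv2.imread("pics/w1.png"); s=cv2.imread("pics/scene0.png"); d=cv2.imread("pics/side0.png")
a=cv2.resize(w[85:220,205:425],None,fx=3.6,fy=3.6,interpolation=2)[:,:790]
b=np.zeros((110,790,3),np.uint8)
cv2.imwrite("pics/c3.png",a)
E
```

```text
(no output)
```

View pics/c3.png

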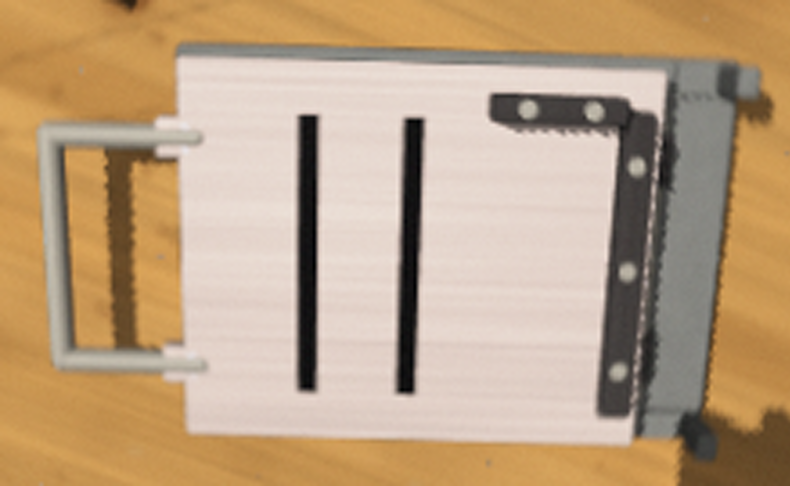

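```bash
cat > fit2.py <<'E'
from h import *
import pickle
from scipy.optimize import least_squares
p=pickle.load(open("w1.pkl","rb"))
f=lambda L:np.array(L,float)/3.6+[205-.4,85-.4]
pl=f([(178,55),(187,432),(632,444),(667,68)]); hb=f([(53,134),(64,357)])
def W(v,pts,yaw): c,s=np.cos(yaw),np.sin(yaw); x,y,z=np.array(pts,float).T; return np.c_[v[0]+c*x-s*y,v[1]+s*x+c*y,z]
def model(v):
    zt=v[3]
    return np.r_[proj(p,W(v,[(.185,-.075,zt),(.185,.075,zt),(0+v[5],.075,zt),(v[5],-.075,zt)],v[2])),proj(p,W(v,[(.235,-v[4],.036),(.235,v[4],.036)],v[2]))]
obs=np.r_[pl,hb]
r=least_squares(lambda v:(model(v)-obs).ravel(),[.56,-.14,np.radians(109.5),.04,.045,0.])
print(r.x.round(4),np.degrees(r.x[2]),r.fun.round(2))
v=r.x
for n,px in [("corner",(612,127)),("ledge far",(600,412)),("stop end",(490,118)),("base BR",(670,437)),("post1",(748,80))]:
    w=onz(p,f([px]),v[3])[0]; d=w[:2]-v[:2]; c,s=np.cos(v[2]),np.sin(v[2]); print(n,w.round(4),"plate xy",c*d[0]+s*d[1],-s*d[0]+c*d[1])
for cam in("scene","side"):
    print(cam,proj(cam,W(v,[(.235,-.045,.036),(.235,.045,.036),(.185,-.075,v[3]),(.185,.075,v[3])],v[2])).round(1).tolist())
E
python3 fit2.py
```

```text
[ 5.5640e-01 -1.3370e-01  1.9075e+00  3.8200e-02  4.4500e-02  1.0000e-03] 109.29300482791464 [-0.13 -0.2   0.36  0.09 -0.1   0.01  0.09  0.23 -0.45 -0.04  0.28 -0.09]
corner [ 0.5997 -0.0972  0.0382] plate xy 0.020136141926770768 -0.052916911252286696
ledge far [ 0.4934 -0.1395  0.0382] plate xy 0.015372404112988933 0.0613832659138519
stop end [ 0.586  -0.0525  0.0382] plate xy 0.06684404632204809 -0.05479872892983599
base BR [ 0.4938 -0.1712  0.0382] plate xy -0.014703187404517391 0.07147432588428614
post1 [ 0.6343 -0.1383  0.0382] plate xy -0.030051949340415884 -0.07204614584321503
scene [[307.7, 180.1], [288.7, 192.9], [324.9, 181.5], [293.4, 203.7]]
side [[294.8, 244.7], [331.2, 234.2], [275.3, 233.1], [334.4, 216.5]]
```

```bash
cat > g.py <<'E'
from h import *
H=np.array([.5564,-.1337,.024]); Y=1.9075; ux=np.array([np.cos(Y),np.sin(Y),0]); uy=np.array([-np.sin(Y),np.cos(Y),0])
def tool(heading,tilt=0):   # tool y heading deg, z down
    h=np.radians(heading); y=np.array([np.cos(h),np.sin(h),0]); z=np.array([0,0,-1.]); return R.from_matrix(np.c_[np.cross(y,z),y,z])
def to(pos,T):
    o=ctrl.get_obs(); C=R.from_rotvec(o["orientation"]); t=(C.inv()*T).as_rotvec()
    print("turn first",t.round(4),"then shift",T.inv().apply(np.array(pos)-o["tool_pos"]).round(4),"| shift before turn",C.inv().apply(np.array(pos)-o["tool_pos"]).round(4),"| F",np.round(o["contact_force"],1),"gap",round(o["finger_gap"],4),"t",o["time"])
def plate(x,z,th): return H+ux*(x*np.cos(th)-z*np.sin(th))+np.array([0,0,x*np.sin(th)+z*np.cos(th)])
HB=np.degrees(Y)-180
E
python3 - <<'E'
from g import *
b=plate(.235,.012,0); to(b-[0,0,.014],tool(HB))
th=np.linspace(0,1.85,23); P=np.array([(.235*np.cos(t)-.012*np.sin(t),.235*np.sin(t)+.012*np.cos(t)) for t in th]); D=np.diff(P,axis=0)
print([[round(-a,3),round(-c,3)] for a,c in D])
E
```

```text
turn first [ 0.0001 -0.0001  0.0362] then shift [-0.0013 -0.1362  0.3094] | shift before turn [ 0.0036 -0.1361  0.3094] | F [ 0.3 -0.3 -1.1] gap 0.0255 t 2.7
[[np.float64(0.002), np.float64(-0.02)], [np.float64(0.003), np.float64(-0.019)], [np.float64(0.005), np.float64(-0.019)], [np.float64(0.007), np.float64(-0.019)], [np.float64(0.008), np.float64(-0.018)], [np.float64(0.01), np.float64(-0.017)], [np.float64(0.011), np.float64(-0.016)], [np.float64(0.012), np.float64(-0.015)], [np.float64(0.014), np.float64(-0.014)], [np.float64(0.015), np.float64(-0.013)], [np.float64(0.016), np.float64(-0.012)], [np.float64(0.017), np.float64(-0.01)], [np.float64(0.018), np.float64(-0.009)], [np.float64(0.018), np.float64(-0.007)], [np.float64(0.019), np.float64(-0.006)], [np.float64(0.019), np.float64(-0.004)], [np.float64(0.02), np.float64(-0.003)], [np.float64(0.02), np.float64(-0.001)], [np.float64(0.02), np.float64(0.001)], [np.float64(0.02), np.float64(0.002)], [np.float64(0.019), np.float64(0.004)], [np.float64(0.019), np.float64(0.006)]]
```

Emit:
send_rows:
  plan:
    - [0, 0, 0, 0, 0, 0.036, 0.3]
    - [0, -0.045, 0, 0, 0, 0, 0.3]
    - [0, -0.045, 0, 0, 0, 0, 0.3]
    - [-0.0013, -0.0462, 0, 0, 0, 0, 0.3]
    - [0, 0, 0.045, 0, 0, 0, 0.3]
    - [0, 0, 0.045, 0, 0, 0, 0.3]
    - [0, 0, 0.045, 0, 0, 0, 0.3]
    - [0, 0, 0.045, 0, 0, 0, 0.3]
    - [0, 0, 0.045, 0, 0, 0, 0.3]
    - [0, 0, 0.02, 0, 0, 0, 0.3]
    - [0, 0, 0, 0, 0, 0, 0.3]
    - [0, 0, 0, 0, 0, 0, 0.3]

```text
time: 3.9
tool_pos: [0.4795, 0.0882, 0.0869]
orientation: [3.097, 0.525, 0.001]
contact_force: [-0.5, -0.2, -0.5]
finger_gap: 0.0255
grip_force: 0.0
```

```bash
python3 - <<'E'
from g import *
b=plate(.235,.012,0); to(b-[0,0,.014],tool(HB))
im=ctrl.get_image("wrist"); p=ctrl.camera_params("wrist")
cv2.imwrite("pics/w2.png",im[:,:,::-1])
print(proj(p,[b-uy*.04,b,b+uy*.04]).round(0).tolist())
E
```

```text
turn first [ 0.0002 -0.0005 -0.0011] then shift [-0.0008 -0.0001  0.0649] | shift before turn [-0.0008 -0.0002  0.0649] | F [-0.5 -0.2 -0.5] gap 0.0255 t 3.9
[[317.0, 164.0], [317.0, 222.0], [317.0, 274.0]]
```

View pics/w2.png

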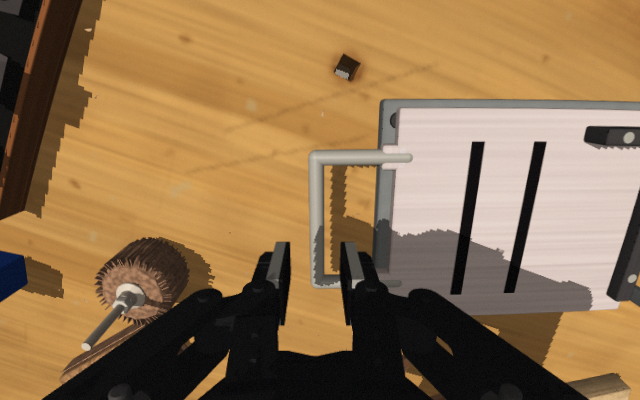

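The picture shows the bar at column 317, centred between the fingers, which clear the base edge at about 383. I descend and grip.

Emit:
send_rows:
  plan:
    - [0, 0, 0.03, 0, 0, 0, 0.3]
    - [0, 0, 0.02, 0, 0, 0, 0.3]
    - [0, 0, 0.015, 0, 0, 0, 0.3]
    - [0, 0, 0, 0, 0, 0, 0.3]
    - [0, 0, 0, 0, 0, 0, 0]
    - [0, 0, 0, 0, 0, 0, 0]
    - [0, 0, 0, 0, 0, 0, 0]
    - [0, 0, 0, 0, 0, 0, 0]
    - [0, 0, 0, 0, 0, 0, 0]

```text
time: 4.85
tool_pos: [0.4809, 0.0877, 0.0234]
orientation: [3.096, 0.524, 0.006]
contact_force: [-0.6, -3.3, 6.8]
finger_gap: 0.0076
grip_force: 59.2
```

Emit:
send_rows:
  plan:
    - [0, 0.002, -0.02, 0, 0, 0, 0]
    - [0, 0.003, -0.019, 0, 0, 0, 0]
    - [0, 0.005, -0.019, 0, 0, 0, 0]
    - [0, 0.007, -0.019, 0, 0, 0, 0]
    - [0, 0, 0, 0, 0, 0, 0]

```text
time: 5.35
tool_pos: [0.4865, 0.072, 0.1008]
orientation: [3.097, 0.522, 0.009]
contact_force: [3.0, 0.4, -2.8]
finger_gap: 0.0074
grip_force: 58.5
```

Emit:
send_rows:
  plan:
    - [0, 0.008, -0.018, 0, 0, 0, 0]
    - [0, 0.01, -0.017, 0, 0, 0, 0]
    - [0, 0.011, -0.016, 0, 0, 0, 0]
    - [0, 0.012, -0.015, 0, 0, 0, 0]
    - [0, 0.014, -0.014, 0, 0, 0, 0]
    - [0, 0.015, -0.013, 0, 0, 0, 0]
    - [0, 0.016, -0.012, 0, 0, 0, 0]
    - [0, 0.017, -0.01, 0, 0, 0, 0]
    - [0, 0, 0, 0, 0, 0, 0]

```text
time: 6.25
tool_pos: [0.5209, -0.0231, 0.2187]
orientation: [-3.093, -0.521, -0.012]
contact_force: [-3.6, 10.3, 16.2]
finger_gap: 0.0073
grip_force: 61.4
```

Emit:
send_rows:
  plan:
    - [0, 0.018, -0.009, 0, 0, 0, 0]
    - [0, 0.018, -0.007, 0, 0, 0, 0]
    - [0, 0.019, -0.006, 0, 0, 0, 0]
    - [0, 0.019, -0.004, 0, 0, 0, 0]
    - [0, 0.02, -0.003, 0, 0, 0, 0]
    - [0, 0.02, -0.001, 0, 0, 0, 0]
    - [0, 0.02, 0.001, 0, 0, 0, 0]
    - [0, 0, 0, 0, 0, 0, 0]

```text
time: 7.05
tool_pos: [0.568, -0.1529, 0.2465]
orientation: [3.094, 0.52, 0.025]
contact_force: [8.8, 2.2, 9.2]
finger_gap: 0.0073
grip_force: 64.7
```

```bash
python3 - <<'E'
from g import *
to(plate(.235,.012,1.85)-[0,0,.014],tool(HB))
E
```

```text
turn first [ 0.0066 -0.0152 -0.0037] then shift [-0.0046  0.0544  0.0139] | shift before turn [-0.0046  0.0543  0.0142] | F [8.8 2.2 9.2] gap 0.0073 t 7.05
```

Emit:
send_rows:
  plan:
    - [0, 0.018, 0.002, 0, 0, 0, 0]
    - [-0.002, 0.018, 0.005, 0, 0, 0, 0]
    - [-0.002, 0.014, 0.006, 0, 0, 0, 0]
    - [0, 0.003, 0.001, 0, 0, 0, 0]
    - [0, 0, 0, 0, 0, 0, 0]
    - [0, 0, 0, 0, 0, 0, 0]

```text
time: 7.65
tool_pos: [0.5858, -0.2023, 0.2347]
orientation: [3.09, 0.522, 0.045]
contact_force: [20.9, 2.5, 7.9]
finger_gap: 0.0075
grip_force: 66.2
```

```bash
python3 - <<'E'
from g import *
to(plate(.235,.012,1.85)-[0,0,.014],tool(HB))
E
```

```text
turn first [ 0.0121 -0.0274 -0.0022] then shift [-0.0051  0.0018  0.0021] | shift before turn [-0.0052  0.0018  0.002 ] | F [20.9  2.5  7.9] gap 0.0075 t 7.65
```

Emit:
send_rows:
  plan:
    - [0.004, 0.001, 0.001, 0, 0, 0, 0]
    - [0, 0, 0, 0, 0, 0, 0.2]
    - [0, 0, 0, 0, 0, 0, 0.3]
    - [0, 0, 0, 0, 0, 0, 0.35]
    - [0, 0, -0.02, 0, 0, 0, 0.35]
    - [0, 0, -0.04, 0, 0, 0, 0.35]
    - [0, 0, -0.03, 0, 0, 0, 0.35]
    - [0, 0, 0, 0, 0, 0, 0.35]

```text
time: 8.45
tool_pos: [0.5816, -0.2033, 0.3224]
orientation: [3.093, 0.522, 0.01]
contact_force: [-0.0, -0.7, 0.1]
finger_gap: 0.0299
grip_force: 0.0
```

```bash
python3 - <<'E'
from g import *
th=1.85; b=plate(.235,.012,th); to(b,tool(HB))
p=ctrl.camera_params("wrist"); im=ctrl.get_image("wrist")
s=ctrl.get_image("side"); s2=ctrl.get_image("scene")
print(proj(p,[b-uy*.045,b+uy*.045]).round(0).tolist(),proj("side",[b-uy*.045,b+uy*.045]).round(0).tolist(),proj("scene",[b-uy*.045,b+uy*.045]).round(0).tolist())
# tray fit
for n in ("side","scene"):
  for l in ("spacer_tray","spacer_middle"):
    for r in ctrl.trace(n,l)[:2]:
      print(n,l,round(r["confidence"],2),np.round(r["at"]))
cv2.imwrite("pics/p3.png",np.vstack([np.hstack([im[::2,::2],s2[100:300,180:500]]),cv2.resize(s[220:390,180:452],(640,400))])[:,:,::-1])
E
```

```text
turn first [ 0.0057 -0.0057 -0.0022] then shift [-0.0008  0.0023  0.0758] | shift before turn [-0.0012  0.0019  0.0758] | F [-0.  -0.7  0.1] gap 0.0299 t 8.45
[[320.0, 149.0], [320.0, 262.0]] [[249.0, 99.0], [283.0, 92.0]] [[396.0, 163.0], [377.0, 179.0]]
side spacer_tray 0.86 [348. 307.]
side spacer_tray 0.21 [279. 360.]
side spacer_middle 0.82 [327. 391.]
side spacer_middle 0.77 [332. 334.]
scene spacer_tray 0.7 [158. 277.]
scene spacer_tray 0.66 [212. 348.]
scene spacer_middle 0.64 [212. 348.]
scene spacer_middle 0.53 [151. 262.]
```

View pics/p3.png

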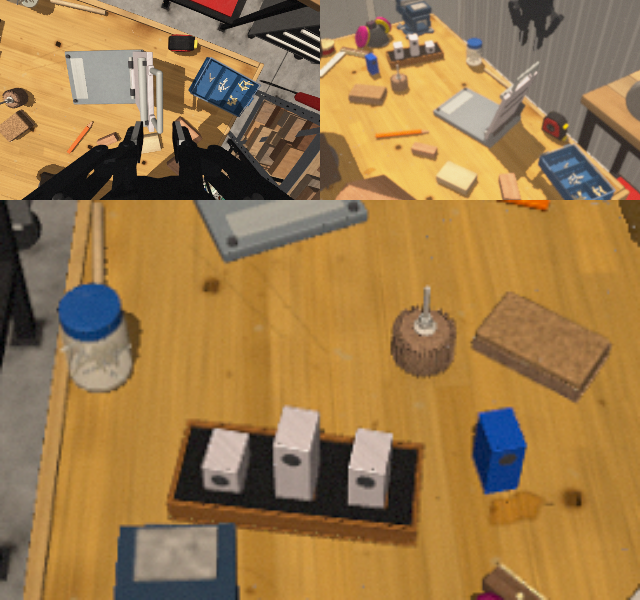

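The plate stays open: in the wrist quarter it stands at (145,90), and the base with its bright strip shows at (110,75). The side crop shows the tray rim from (190,422) to (416,530) and the middle spacer's top at (371,445).

```bash
python3 - <<'E'
from g import *
f=lambda L:np.array([(180+a/2.353,220+(b-200)/2.353) for a,b in L])
w=onz("side",f([(190,421),(425,444),(417,529),(169,503)]),.026); print("tray",w.round(4).tolist(),w.mean(0).round(4),[np.linalg.norm(w[i]-w[(i+1)%4]).round(3) for i in range(4)])
e=(w[1]-w[0]+w[2]-w[3]); print("row heading",np.degrees(np.arctan2(e[1],e[0])))
m=onz("side",f([(371,446)]),.070)[0]; print("mid top",m)
a=np.degrees(np.arctan2(e[1],e[0])); u=np.array([np.cos(np.radians(a)),np.sin(np.radians(a)),0]); t=w.mean(0)+.06*u; print("pocket",t)
t[2]=.16; to(t,tool(-100)); 
E
```

```text
tray [[0.594, 0.2843, 0.026], [0.3937, 0.3177, 0.026], [0.409, 0.3993, 0.026], [0.6089, 0.3658, 0.026]] [0.5014 0.3418 0.026 ] [np.float64(0.203), np.float64(0.083), np.float64(0.203), np.float64(0.083)]
row heading 170.50511844935113
mid top [0.44337214 0.34771567 0.07      ]
pocket [0.4422414  0.35166229 0.026     ]
turn first [-0.0022  0.0032  0.5092] then shift [-0.2314 -0.5217  0.155 ] | shift before turn [ 0.0527 -0.5678  0.1565] | F [-0.2 -0.  -0.7] gap 0.0298 t 8.8
```

Emit:
send_rows:
  plan:
    - [0.0044, -0.0473, 0, 0, 0, 0, 0.35]
    - [0.0044, -0.0473, 0, 0, 0, 0, 0.35]
    - [0.0044, -0.0473, 0, 0, 0, 0, 0.35]
    - [0.0044, -0.0473, 0, 0, 0, 0, 0.35]
    - [0.0044, -0.0473, 0, 0, 0, 0, 1]
    - [0.0044, -0.0473, 0, 0, 0, 0, 1]
    - [0.0044, -0.0473, 0, 0, 0, 0, 1]
    - [0.0044, -0.0473, 0, 0, 0, 0, 1]
    - [0.0044, -0.0473, 0, 0, 0, 0, 1]
    - [0.0044, -0.0473, 0, 0, 0, 0, 1]
    - [0.0044, -0.0473, 0, 0, 0, 0, 1]
    - [0.0044, -0.0473, 0, 0, 0, 0, 1]

```text
time: 10.0
tool_pos: [0.4424, 0.3525, 0.3164]
orientation: [3.097, 0.524, -0.002]
contact_force: [0.1, 0.7, -0.7]
finger_gap: 0.0854
grip_force: 0.0
```

Emit:
send_rows:
  plan:
    - [0, 0, 0.03, 0, 0, 0.127, 1]
    - [0, 0, 0.04, 0, 0, 0.127, 1]
    - [0, 0, 0.04, 0, 0, 0.127, 1]
    - [0, 0, 0.03, 0, 0, 0.127, 1]
    - [0, 0, 0, 0, 0, 0, 1]
    - [0, 0, 0, 0, 0, 0, 1]

```text
time: 10.6
tool_pos: [0.4434, 0.3506, 0.177]
orientation: [3.129, -0.268, -0.002]
contact_force: [-0.2, 0.2, -0.4]
finger_gap: 0.0852
grip_force: 0.0
```

```bash
python3 - <<'E'
from g import *
t=np.array([.4425,.350,.034]); to(t,tool(-99.5))
p=ctrl.camera_params("wrist"); im=ctrl.get_image("wrist"); cv2.imwrite("pics/w4.png",im[:,:,::-1])
a=np.radians(170.5); u=np.array([np.cos(a),np.sin(a),0]); v=np.array([-u[1],u[0],0])
print(proj(p,[[*(t+su*.015*u+sv*.02*v)[:2],.07] for su,sv in((-1,-1),(1,-1),(1,1),(-1,1))]).round(0).tolist())
for r in ctrl.trace("wrist","spacer_middle")[:3]:
    q=rect(p,r["region"],.07); print(r["confidence"],r["at"],q)
E
```

```text
turn first [ 0.001   0.0013 -0.0048] then shift [-0.0007  0.0008  0.143 ] | shift before turn [-0.0006  0.0006  0.143 ] | F [-0.2  0.2 -0.4] gap 0.0852 t 10.6
[[293.0, 177.0], [294.0, 211.0], [341.0, 211.0], [342.0, 177.0]]
0.89 [186.3, 314.8] ((0.4485090672969818, 0.3493172824382782), (0.0430326908826828, 0.042973484843969345), 78.03126525878906)
0.59 [279.3, 349.2] ((0.35300448536872864, 0.33397313952445984), (0.06330136954784393, 0.04020104557275772), 8.015121459960938)
```

View pics/w4.png

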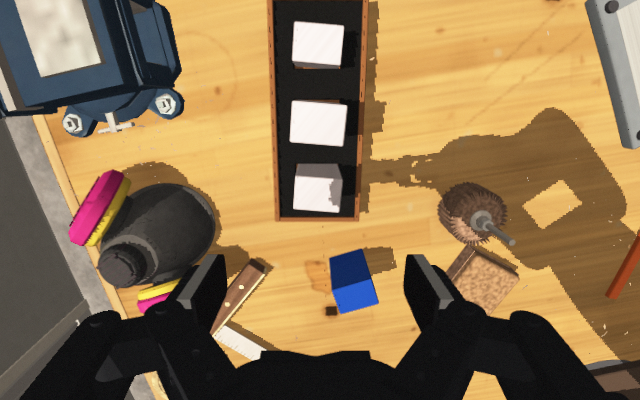

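The picture shows the middle spacer's top at columns 293 to 343, rows 178 to 212, matching the prediction. I descend and grip.

Emit:
send_rows:
  plan:
    - [-0.0006, 0.0006, 0.04, 0, 0, -0.005, 1]
    - [0, 0, 0.04, 0, 0, 0, 1]
    - [0, 0, 0.03, 0, 0, 0, 1]
    - [0, 0, 0.02, 0, 0, 0, 1]
    - [0, 0, 0.013, 0, 0, 0, 1]
    - [0, 0, 0, 0, 0, 0, 0.5]
    - [0, 0, 0, 0, 0, 0, 0]
    - [0, 0, 0, 0, 0, 0, 0]
    - [0, 0, 0, 0, 0, 0, 0]
    - [0, 0, 0, 0, 0, 0, 0]

```text
time: 11.7
tool_pos: [0.4442, 0.3501, 0.0366]
orientation: [3.13, -0.262, 0.004]
contact_force: [-0.6, -4.6, 6.2]
finger_gap: 0.0392
grip_force: 60.6
```

Emit:
send_rows:
  plan:
    - [0, 0, -0.02, 0, 0, 0, 0]
    - [0, 0, -0.03, 0, 0, 0, 0]
    - [0, 0, -0.04, 0, 0, 0, 0]
    - [0, 0, -0.04, 0, 0, 0, 0]
    - [0, 0, 0, 0, 0, 0, 0]

```text
time: 12.2
tool_pos: [0.4466, 0.3527, 0.1721]
orientation: [-3.122, 0.263, -0.019]
contact_force: [0.3, 0.2, -0.6]
finger_gap: 0.0394
grip_force: 61.3
```

```bash
python3 - <<'E'
from g import *
# place: tool x along base x or -x -> tool y heading = Y+-90; spacer center under TCP xy; TCP z = lift rel. (spacer bottom was .005 at TCP z at grasp)
t=H+.157*ux
for h in (np.degrees(Y)-270,np.degrees(Y)-90): 
    to([t[0],t[1],.16],tool(h))
print(ctrl.get_obs()["qpos"])
E
```

```text
turn first [-0.0146 -0.0051  1.066 ] then shift [0.3383 0.0571 0.0121] | shift before turn [0.1135 0.3238 0.0103] | F [ 0.3  0.2 -0.6] gap 0.0394 t 12.2
turn first [ 0.0059 -0.0168 -2.0755] then shift [-0.3383 -0.0571  0.0121] | shift before turn [0.1135 0.3238 0.0103] | F [ 0.3  0.2 -0.6] gap 0.0394 t 12.2
[4.89840555e-01 1.03165634e-01 1.90185768e+00 7.24437582e-04
 1.12180056e+00 2.22836385e+00]
```

Emit:
send_rows:
  plan:
    - [0.0142, 0.0405, 0, 0, 0, 0, 0]
    - [0.0142, 0.0405, 0, 0, 0, 0, 0]
    - [0.0142, 0.0405, 0, 0, 0, 0, 0]
    - [0.0142, 0.0405, 0, 0, 0, 0, 0]
    - [0.0142, 0.0405, 0, 0, 0, 0, 0]
    - [0.0142, 0.0405, 0, 0, 0, 0, 0]
    - [0.0142, 0.0405, 0, 0, 0, 0, 0]
    - [0.0142, 0.0405, 0, 0, 0, 0, 0]
    - [0, 0, 0, 0, 0, -0.148, 0]
    - [0, 0, 0, 0, 0, -0.148, 0]
    - [0, 0, 0, 0, 0, -0.148, 0]
    - [0, 0, 0, 0, 0, -0.148, 0]

```text
time: 13.4
tool_pos: [0.4998, 0.0119, 0.163]
orientation: [-3.068, -0.669, 0.002]
contact_force: [-0.3, -1.2, -2.1]
finger_gap: 0.0394
grip_force: 62.1
```

Emit:
send_rows:
  plan:
    - [0, 0, 0, 0, 0, -0.148, 0]
    - [0, 0, 0, 0, 0, -0.148, 0]
    - [0, 0, 0, 0, 0, -0.148, 0]
    - [0, 0, 0, 0, 0, -0.148, 0]
    - [0, 0, 0, 0, 0, -0.148, 0]
    - [0, 0, 0, 0, 0, -0.148, 0]
    - [0, 0, 0, 0, 0, -0.148, 0]
    - [0, 0, 0, 0, 0, -0.148, 0]
    - [0, 0, 0, 0, 0, -0.148, 0]
    - [0, 0, 0, 0, 0, -0.148, 0]
    - [0, 0, 0, 0, 0, 0, 0]
    - [0, 0, 0, 0, 0, 0, 0]

```text
time: 14.6
tool_pos: [0.5001, 0.0121, 0.1636]
orientation: [-1.826, -2.555, 0.0]
contact_force: [0.2, 0.2, -2.1]
finger_gap: 0.0392
grip_force: 62.1
```

```bash
python3 - <<'E'
from g import *
t=H+.157*ux; to([t[0],t[1],.0366+.011],tool(np.degrees(Y)-90))
p=ctrl.camera_params("wrist"); im=ctrl.get_image("wrist"); cv2.imwrite("pics/w5.png",im[:,:,::-1])
# bright strip in wrist view
print("strip corners expected",proj(p,[[*(t+a*.018*ux+b*.06*uy)[:2],.016] for a,b in((-1,-1),(1,-1),(1,1),(-1,1))]).round(0).tolist())
g=cv2.cvtColor(im,7); q=proj(p,[[*(H+.157*ux-.04*uy+x*ux)[:2],.016] for x in np.linspace(-.035,.035,36)])
print([int(g[int(b+.5),int(a+.5)]) if 0<=b<399 and 0<=a<639 else -1 for a,b in q])
q=proj("side",[[*(H+.157*ux+.04*uy+x*ux)[:2],.016] for x in np.linspace(-.035,.035,36)]); g=cv2.cvtColor(ctrl.get_image("side"),7)
print([int(g[int(b+.5),int(a+.5)]) for a,b in q])
E
```

```text
turn first [-0.0008 -0.0008 -0.0068] then shift [0.0008 0.005  0.116 ] | shift before turn [0.0008 0.0051 0.116 ] | F [ 0.2  0.2 -2.1] gap 0.0392 t 14.6
strip corners expected [[381.0, 201.0], [383.0, 165.0], [257.0, 166.0], [260.0, 202.0]]
[133, 136, 133, 135, 135, 136, 136, 134, 136, 155, 175, 174, 177, 174, 175, 178, 174, 175, 177, 172, 171, 172, 176, 174, 177, 178, 178, 155, 133, 131, 130, 131, 131, 128, 125, 74]
[134, 133, 129, 129, 132, 132, 131, 131, 152, 152, 165, 166, 169, 169, 166, 166, 163, 163, 163, 163, 163, 164, 167, 167, 166, 166, 155, 133, 133, 127, 127, 129, 129, 136, 140, 111]
```

Emit:
send_rows:
  plan:
    - [0.002, 0.005, 0.03, 0, 0, -0.007, 0]
    - [0, 0, 0.04, 0, 0, 0, 0]
    - [0, 0, 0.025, 0, 0, 0, 0]
    - [0, 0, 0.01, 0, 0, 0, 0]
    - [0, 0, 0.005, 0, 0, 0, 0]
    - [0, 0, 0, 0, 0, 0, 0]
    - [0, 0, 0, 0, 0, 0, 0]

```text
time: 15.4
tool_pos: [0.5061, 0.0151, 0.056]
orientation: [1.812, 2.563, 0.002]
contact_force: [0.2, -1.0, -1.2]
finger_gap: 0.039
grip_force: 61.8
```

Emit:
send_rows:
  plan:
    - [0, 0, 0.003, 0, 0, 0, 0]
    - [0, 0, 0.002, 0, 0, 0, 0]
    - [0, 0, 0, 0, 0, 0, 0]

```text
time: 15.7
tool_pos: [0.5047, 0.0154, 0.0495]
orientation: [1.814, 2.565, 0.0]
contact_force: [-0.5, -0.9, -2.5]
finger_gap: 0.0391
grip_force: 61.9
```

Emit:
send_rows:
  plan:
    - [0, 0, 0.0015, 0, 0, 0, 0]
    - [0, 0, 0.0015, 0, 0, 0, 0]
    - [0, 0, 0, 0, 0, 0, 0]

```text
time: 16.0
tool_pos: [0.505, 0.0154, 0.0475]
orientation: [-1.813, -2.565, 0.001]
contact_force: [-2.0, 1.2, 5.6]
finger_gap: 0.0393
grip_force: 62.6
```

Emit:
send_rows:
  plan:
    - [0, 0, 0, 0, 0, 0, 0.3]
    - [0, 0, 0, 0, 0, 0, 0.6]
    - [0, 0, 0, 0, 0, 0, 0.75]
    - [0, 0, -0.02, 0, 0, 0, 0.75]
    - [0, 0, -0.05, 0, 0, 0, 0.75]
    - [0, 0, -0.05, 0, 0, 0, 0.75]
    - [0, 0, -0.05, 0, 0, 0.1, 0.5]
    - [0, 0, -0.05, 0, 0, 0.15, 0.35]
    - [0, 0, -0.05, 0, 0, 0.15, 0.35]
    - [0, 0, -0.02, 0, 0, 0.15, 0.35]
    - [0, 0, 0, 0, 0, 0.15, 0.35]
    - [0, 0, 0, 0, 0, 0.15, 0.35]

```text
time: 17.2
tool_pos: [0.5053, 0.0153, 0.3379]
orientation: [2.713, 1.58, 0.004]
contact_force: [0.6, -0.3, 0.3]
finger_gap: 0.0297
grip_force: 0.0
```

Emit:
send_rows:
  plan:
    - [0, 0, 0, 0, 0, 0.15, 0.35]
    - [0, 0, 0, 0, 0, 0.15, 0.35]
    - [0, 0, 0, 0, 0, 0.15, 0.35]
    - [0, 0, 0, 0, 0, 0.15, 0.35]
    - [0, 0, 0, 0, 0, 0.12, 0.35]
    - [0, 0, 0, 0, 0, 0, 0.35]

```text
time: 17.8
tool_pos: [0.5048, 0.0153, 0.3362]
orientation: [3.096, 0.533, 0.0]
contact_force: [1.0, 0.6, -0.5]
finger_gap: 0.03
grip_force: 0.0
```

```bash
python3 - <<'E'
from g import *
to(plate(.235,.012,1.85)-[0,0,.014],tool(HB))
p=ctrl.camera_params("wrist"); im=ctrl.get_image("wrist"); cv2.imwrite("pics/w6.png",im[:,:,::-1])
t=H+.157*ux; print("exp top",proj(p,[[*(t+a*.015*ux+b*.02*uy)[:2],.081] for a,b in((-1,-1),(1,-1),(1,1),(-1,1))]).round(0).tolist())
for r in ctrl.trace("wrist","spacer_middle")[:3]: print(r["confidence"],r["at"],rect(p,r["region"],.081))
hsv=cv2.cvtColor(im,41)
q=lambda D:[int(im[int(b+.5),int(a+.5)].mean()) if 0<=b<399 and 0<=a<639 else -1 for a,b in proj(p,D)]
print("across x",q([[*(t+x*ux)[:2],.081] for x in np.linspace(-.03,.03,31)])); print("across y",q([[*(t+x*uy)[:2],.081] for x in np.linspace(-.03,.03,31)]))
E
```

```text
turn first [ 0.0001 -0.0002  0.0043] then shift [-0.0005  0.234   0.1036] | shift before turn [-0.0015  0.234   0.1036] | F [ 1.   0.6 -0.5] gap 0.03 t 17.8
exp top [[329.0, 146.0], [305.0, 146.0], [305.0, 176.0], [328.0, 176.0]]
0.98 [155.7, 311.9] ((0.508247971534729, 0.018443666398525238), (0.047203078866004944, 0.028276944532990456), 18.94552230834961)
0.81 [189.5, 84.5] ((0.3562180995941162, 0.30142292380332947), (0.04156137630343437, 0.08849689364433289), 34.45090103149414)
0.47 [278.8, 425.9] ((0.39025670289993286, -0.19967275857925415), (0.06158585846424103, 0.08019660413265228), 28.050954818725586)
across x [68, 69, 66, 68, 64, 66, 67, 66, 78, 147, 215, 212, 211, 214, 211, 210, 210, 212, 215, 212, 218, 217, 216, 217, 144, 139, 138, 138, 136, 126, 127]
across y [172, 134, 104, 36, 68, 210, 212, 216, 217, 219, 219, 218, 215, 213, 212, 210, 211, 214, 215, 215, 212, 216, 217, 217, 191, 177, 179, 178, 179, 179, 177]
```

Emit:
send_rows:
  plan:
    - [0, 0.046, 0, 0, 0, 0.004, 0.35]
    - [0, 0.047, 0, 0, 0, 0, 0.35]
    - [0, 0.047, 0, 0, 0, 0, 0.35]
    - [0, 0.047, 0, 0, 0, 0, 0.35]
    - [0, 0.046, 0, 0, 0, 0, 0.35]
    - [0, 0, 0.03, 0, 0, 0, 0.35]
    - [0, 0, 0.03, 0, 0, 0, 0.35]
    - [0, 0, 0, 0, 0, 0, 0.35]

```text
time: 18.7
tool_pos: [0.5796, -0.2038, 0.2702]
orientation: [-3.09, -0.527, 0.013]
contact_force: [0.2, -0.0, -2.1]
finger_gap: 0.0297
grip_force: 0.0
```

```bash
python3 - <<'E'
from g import *
b=plate(.235,.012,1.85); to(b-[0,0,.014],tool(HB))
p=ctrl.camera_params("wrist"); im=ctrl.get_image("wrist"); g=cv2.cvtColor(im,7)
print(proj(p,[b-uy*.045,b+uy*.045]).round(0).tolist())
for r in (170,185,200,215): print(r,g[r,285:355:2].tolist())
th=np.linspace(1.85,.393,19); P=np.array([(.235*np.cos(t)-.012*np.sin(t),.235*np.sin(t)+.012*np.cos(t)) for t in th]); D=np.diff(P,axis=0)
print([[round(float(-a),3),round(float(-c),3)] for a,c in D])
E
```

```text
turn first [-0.008   0.0071  0.0009] then shift [0.0013 0.0024 0.0377] | shift before turn [0.0015 0.0027 0.0376] | F [ 0.2 -0.  -2.1] gap 0.0297 t 18.7
[[323.0, 160.0], [322.0, 300.0]]
170 [168, 145, 109, 183, 227, 226, 223, 223, 221, 217, 174, 93, 94, 94, 173, 197, 207, 212, 202, 188, 170, 143, 99, 93, 94, 92, 93, 94, 98, 96, 97, 94, 95, 91, 92]
185 [171, 148, 119, 166, 222, 227, 228, 226, 224, 225, 190, 81, 79, 80, 158, 196, 208, 209, 202, 190, 170, 144, 96, 84, 91, 95, 94, 95, 94, 94, 92, 94, 94, 93, 92]
200 [177, 155, 123, 157, 188, 227, 220, 221, 218, 216, 195, 92, 93, 92, 158, 196, 206, 207, 202, 188, 169, 140, 97, 83, 84, 86, 82, 84, 82, 82, 82, 81, 83, 82, 82]
215 [181, 159, 133, 128, 182, 235, 228, 224, 225, 223, 215, 105, 85, 87, 153, 191, 205, 210, 200, 189, 169, 140, 93, 90, 93, 91, 90, 90, 89, 90, 92, 93, 90, 94, 94]
[[-0.018, -0.005], [-0.019, -0.004], [-0.019, -0.002], [-0.019, -0.001], [-0.019, 0.001], [-0.019, 0.002], [-0.019, 0.004], [-0.018, 0.005], [-0.018, 0.007], [-0.017, 0.008], [-0.017, 0.009], [-0.016, 0.011], [-0.015, 0.012], [-0.014, 0.013], [-0.013, 0.014], [-0.011, 0.015], [-0.01, 0.016], [-0.009, 0.017]]
```

Emit:
send_rows:
  plan:
    - [0.001, 0.0015, 0.02, 0, 0, 0, 0.35]
    - [0, 0, 0.017, 0, 0, 0, 0.35]
    - [0, 0, 0, 0, 0, 0, 0.35]
    - [0, 0, 0, 0, 0, 0, 0]
    - [0, 0, 0, 0, 0, 0, 0]
    - [0, 0, 0, 0, 0, 0, 0]
    - [0, 0, 0, 0, 0, 0, 0]
    - [0, 0, 0, 0, 0, 0, 0]

```text
time: 19.55
tool_pos: [0.5839, -0.2061, 0.2406]
orientation: [3.095, 0.526, 0.003]
contact_force: [0.9, -1.5, 0.9]
finger_gap: 0.0069
grip_force: 58.8
```

Emit:
send_rows:
  plan:
    - [0, -0.018, -0.005, 0, 0, 0, 0]
    - [0, -0.019, -0.004, 0, 0, 0, 0]
    - [0, -0.019, -0.002, 0, 0, 0, 0]
    - [0, -0.019, -0.001, 0, 0, 0, 0]
    - [0, -0.019, 0.001, 0, 0, 0, 0]
    - [0, -0.019, 0.002, 0, 0, 0, 0]
    - [0, 0, 0, 0, 0, 0, 0]

```text
time: 20.25
tool_pos: [0.5441, -0.0953, 0.249]
orientation: [-3.093, -0.529, 0.004]
contact_force: [-3.8, 0.3, 6.4]
finger_gap: 0.0072
grip_force: 62.7
```

```bash
cat > ang.py <<'E'
from g import *
o=ctrl.get_obs(); T=R.from_rotvec(o["orientation"]); g=o["tool_pos"]-T.apply([0,0,.014])-H; a=np.arctan2(g[2],g@ux); print("theta",a-np.arctan2(.012,.235),"r",np.hypot(g[2],g@ux),"lat",g@uy)
E
python3 ang.py
```

```text
theta 1.353091577802939 r 0.242380940001704 lat -0.0010845870902598097
```

Emit:
send_rows:
  plan:
    - [0, -0.019, 0.004, 0, 0, 0, 0]
    - [0, -0.018, 0.005, 0, 0, 0, 0]
    - [0, -0.018, 0.007, 0, 0, 0, 0]
    - [0, -0.017, 0.008, 0, 0, 0, 0]
    - [0, -0.017, 0.009, 0, 0, 0, 0]
    - [0, -0.016, 0.011, 0, 0, 0, 0]
    - [0, 0, 0, 0, 0, 0, 0]

```text
time: 20.95
tool_pos: [0.5082, 0.0039, 0.201]
orientation: [-3.091, -0.527, 0.011]
contact_force: [-9.8, -1.3, -0.2]
finger_gap: 0.0071
grip_force: 62.1
```

```bash
python3 ang.py
```

```text
theta 0.8682026149297921 r 0.24021696154799893 lat -1.915885268848755e-05
```

Emit:
send_rows:
  plan:
    - [0, -0.015, 0.012, 0, 0, 0, 0]
    - [0, -0.014, 0.013, 0, 0, 0, 0]
    - [-0.001, -0.013, 0.014, 0, 0, 0, 0]
    - [-0.001, -0.011, 0.015, 0, 0, 0, 0]
    - [0, -0.005, 0.008, 0, 0, 0, 0]
    - [0, 0, 0, 0, 0, 0, 0]

```text
time: 21.55
tool_pos: [0.49, 0.0554, 0.1404]
orientation: [-3.096, -0.529, -0.001]
contact_force: [2.8, 0.0, -3.5]
finger_gap: 0.0071
grip_force: 59.7
```

```bash
python3 ang.py
```

```text
theta 0.5259631309198982 r 0.23907883749376382 lat 0.00019841575394084765
```

Emit:
send_rows:
  plan:
    - [0, -0.004, 0.007, 0, 0, 0, 0]
    - [0, -0.003, 0.006, 0, 0, 0, 0]
    - [0, -0.002, 0.004, 0, 0, 0, 0]
    - [0, -0.001, 0.002, 0, 0, 0, 0]
    - [0, 0, 0, 0, 0, 0, 0]

```text
time: 22.05
tool_pos: [0.4863, 0.064, 0.1229]
orientation: [-3.096, -0.525, 0.002]
contact_force: [-12.7, -3.5, 1.7]
finger_gap: 0.0068
grip_force: 60.1
```

```bash
python3 ang.py
```

```text
theta 0.44279787717110425 r 0.2382201499549339 lat 0.0007814862794020966
```

Emit:
send_rows:
  plan:
    - [0, -0.001, 0.002, 0, 0, 0, 0]
    - [0, -0.001, 0.002, 0, 0, 0, 0]
    - [0, 0, 0, 0, 0, 0, 0]

```text
time: 22.35
tool_pos: [0.4859, 0.0656, 0.1194]
orientation: [-3.097, -0.526, 0.002]
contact_force: [-9.9, 0.0, 2.4]
finger_gap: 0.007
grip_force: 60.7
```

Emit:
send_rows:
  plan:
    - [0, -0.001, 0.002, 0, 0, 0, 0]
    - [0, 0, 0, 0, 0, 0, 0]

```text
time: 22.55
tool_pos: [0.486, 0.0658, 0.1191]
orientation: [3.095, 0.528, -0.003]
contact_force: [1.5, 0.9, 4.6]
finger_gap: 0.0072
grip_force: 61.1
```

```bash
python3 ang.py
```

```text
theta 0.42522936351858764 r 0.23804330919827446 lat 0.0005462298760531975
```

Emit:
send_rows:
  plan:
    - [0, -0.001, 0.002, 0, 0, 0, 0]
    - [0, 0, 0, 0, 0, 0, 0]
    - [0, 0, 0, 0, 0, 0, 0]

```text
time: 22.85
tool_pos: [0.4881, 0.0665, 0.1174]
orientation: [3.094, 0.526, 0.01]
contact_force: [-0.3, -3.1, 4.5]
finger_gap: 0.0072
grip_force: 63.9
```

```bash
python3 - <<'E'
from g import *
g=cv2.cvtColor(ctrl.get_image("side"),7).astype(int)
for n in("side","scene"):
  im=ctrl.get_image(n); rs=ctrl.trace(n,"tilt_plate")
  for r in rs[:1]:
    print(n,r["confidence"])
    for th in (.36,.393,.43,.46):
        q=np.r_[[plate(x,.0145,th)+uy*y for x,y in((.185,-.075),(.185,.075),(0,.075),(0,-.075))]]
        m=np.zeros((400,640),np.uint8); cv2.fillPoly(m,[proj(n,q).round().astype(int)],1); m=m>0
        print(th,"IoU",round((m&r["region"]).sum()/(m|r["region"]).sum(),3))
E
python3 ang.py
```

```text
side 0.66
0.36 IoU 0.544
0.393 IoU 0.506
0.43 IoU 0.455
0.46 IoU 0.392
scene 0.81
0.36 IoU 0.881
0.393 IoU 0.868
0.43 IoU 0.838
0.46 IoU 0.815
theta 0.41748985290581486 r 0.23717509182986515 lat -0.00014757447365625065
```

Emit:
send_rows:
  plan:
    - [0, 0, 0.002, 0, 0, 0, 0]
    - [0, 0, 0, 0, 0, 0, 0]
    - [0, 0, 0, 0, 0, 0, 0]

```text
time: 23.4
tool_pos: [0.4867, 0.0661, 0.1169]
orientation: [3.093, 0.528, -0.0]
contact_force: [-6.4, -5.8, 19.0]
finger_gap: 0.0072
grip_force: 65.6
```

```bash
sed -i 's/0,0,.014/0,0,.0065/' ang.py; python3 ang.py
```

```text
theta 0.3882242960104854 r 0.23381143527263834 lat -0.0001855520619629819
```

Emit:
send_rows:
  plan:
    - [0, 0, -0.002, 0, 0, 0, 0]
    - [0, 0, 0, 0, 0, 0, 0.2]
    - [0, 0, 0, 0, 0, 0, 0.3]
    - [0, 0, 0, 0, 0, 0, 0.35]
    - [0, 0, 0, 0, 0, 0, 0.35]
    - [0, 0, -0.02, 0, 0, 0, 0.35]
    - [0, 0, -0.04, 0, 0, 0, 0.35]
    - [0, 0, -0.05, 0, 0, 0, 0.35]
    - [0, 0, -0.05, 0, 0, 0, 1]
    - [0, 0, 0, 0, 0, 0, 1]

```text
time: 24.4
tool_pos: [0.4895, 0.0675, 0.2843]
orientation: [3.094, 0.526, 0.024]
contact_force: [-0.1, -0.7, 1.0]
finger_gap: 0.0576
grip_force: 0.0
```

```bash
python3 - <<'E'
from g import *
to([.45,-.345,.20],tool(-23))
for n in("wrist",):
  p=ctrl.camera_params(n); im=ctrl.get_image(n); 
  for r in ctrl.trace(n,"tilt_plate")[:1]:
    print(n,r["confidence"])
    for th in (.3,.36,.38,.393,.41,.43,.46):
        q=np.r_[[plate(x,.0145,th)+uy*y for x,y in((.185,-.075),(.185,.075),(0,.075),(0,-.075))]]
        m=np.zeros((400,640),np.uint8); cv2.fillPoly(m,[proj(p,q).round().astype(int)],1); m=m>0
        print(th,"IoU",round((m&r["region"]).sum()/(m|r["region"]).sum(),3))
E
```

```text
turn first [ 0.0118 -0.0114 -0.8323] then shift [-0.3951  0.1249  0.0843] | shift before turn [-0.1749  0.3757  0.0839] | F [-0.1 -0.7  1. ] gap 0.0576 t 24.4
wrist 0.61
0.3 IoU 0.838
0.36 IoU 0.861
0.38 IoU 0.856
0.393 IoU 0.845
0.41 IoU 0.834
0.43 IoU 0.812
0.46 IoU 0.781
```

Emit:
send_rows:
  plan:
    - [-0.0194, 0.0417, 0, 0, 0, 0, 1]
    - [-0.0194, 0.0417, 0, 0, 0, 0, 1]
    - [-0.0194, 0.0417, 0, 0, 0, 0, 1]
    - [-0.0194, 0.0417, 0, 0, 0, 0, 1]
    - [-0.0194, 0.0417, 0, 0, 0, 0, 1]
    - [-0.0194, 0.0417, 0, 0, 0, 0, 1]
    - [-0.0194, 0.0417, 0, 0, 0, 0, 1]
    - [-0.0194, 0.0417, 0, 0, 0, 0, 1]
    - [-0.0194, 0.0417, 0, 0, 0, 0, 1]

```text
time: 25.4
tool_pos: [0.4436, -0.3453, 0.2722]
orientation: [-3.093, -0.525, 0.004]
contact_force: [0.2, 0.6, 0.7]
finger_gap: 0.0855
grip_force: 0.0
```

Emit:
send_rows:
  plan:
    - [0, 0, 0.01, 0, 0, -0.14, 1]
    - [0, 0, 0.015, 0, 0, -0.14, 1]
    - [0, 0, 0.015, 0, 0, -0.14, 1]
    - [0, 0, 0.015, 0, 0, -0.14, 1]
    - [0, 0, 0.015, 0, 0, -0.14, 1]
    - [0, 0, 0.015, 0, 0, -0.13, 1]
    - [0, 0, 0, 0, 0, 0, 1]
    - [0, 0, 0, 0, 0, 0, 1]

```text
time: 26.2
tool_pos: [0.4441, -0.3436, 0.1884]
orientation: [-2.621, -1.725, 0.001]
contact_force: [-0.2, 0.4, 0.0]
finger_gap: 0.0853
grip_force: 0.0
```

```bash
python3 - <<'E'
from g import *
p=ctrl.camera_params("wrist"); im=ctrl.get_image("wrist"); cv2.imwrite("pics/w7.png",im[:,:,::-1])
for r in ctrl.trace("wrist","cedar_block")[:4]:
    print(r["confidence"],r["at"],r["region"].sum(),rect(p,r["region"],.03))
    x=r["at"]; print(im[int(x[0]),int(x[1])])
cv2.imwrite("pics/w7.png",im[:,:,::-1])
to([.45,-.345,.20],tool(-23))
E
```

```text
0.82 [182.1, 322.9] 3897 ((0.4475853741168976, -0.3499529957771301), (0.10319502651691437, 0.04078765586018562), 64.96294403076172)
[208 148 106]
0.8 [13.4, 116.4] 1865 ((0.3342089354991913, -0.12191516160964966), (0.027222970500588417, 0.07598884403705597), 43.35547637939453)
[200 141 100]
turn first [ 0.0001 -0.     -0.0044] then shift [ 0.0015  0.0049 -0.0095] | shift before turn [ 0.0015  0.0049 -0.0095] | F [-0.2 -0.6 -0.2] gap 0.0851 t 26.3
```

View pics/w7.png

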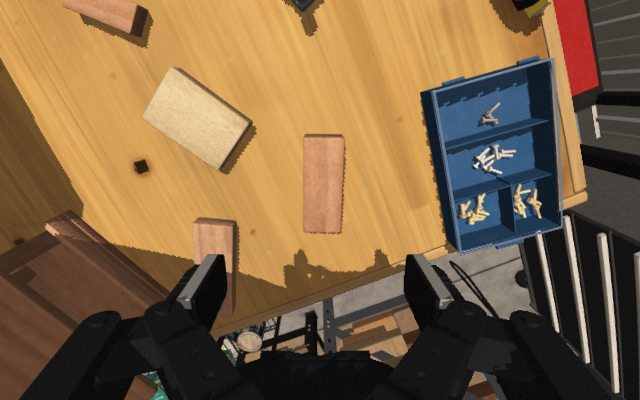

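The picture shows the chosen block at columns 303 to 344, rows 134 to 233. A second offcut of similar footprint lies at (215,265), and the pale one at (197,118). I check the thickness of both reddish blocks with a box fit in the side view.

```bash
cat > thick.py <<'E'
from h import *
import pickle
side=cv2.imread("pics/side0.png"); p=ctrl.camera_params("wrist"); ps=ctrl.camera_params("side")
def gc(im,rc):
    m=np.zeros(im.shape[:2],np.uint8); cv2.grabCut(im,m,rc,np.zeros((1,65)),np.zeros((1,65)),6,cv2.GC_INIT_WITH_RECT); return (m==1)|(m==3)
for name,rc,top in [("A",(297,118,40,40),[(303.5,134.5),(343.5,134.5),(341.5,233),(303.5,233)]),("B",(346,110,44,40),[(194,219),(236,219)])]:
    reg=gc(side,rc); print(name,"side px area",reg.sum(),cv2.boundingRect(reg.astype(np.uint8)))
    for t in(.01,.015,.02,.025,.03,.035):
        w=onz(p,top,t)
        if len(w)==2:
            e=w[1]-w[0]; wd=np.linalg.norm(e); n=np.array([e[1],-e[0],0])/wd; w=np.r_[w,[w[1]+n*.1,w[0]+n*.1]]
        b=w.copy(); b[:,2]=0
        h=cv2.convexHull(proj(ps,np.r_[w,b]).astype(np.float32)).round().astype(int)
        m=np.zeros((400,640),np.uint8); cv2.fillConvexPoly(m,h,1); m=m>0
        print(t,"IoU",round((m&reg).sum()/(m|reg).sum(),3),"w",round(np.linalg.norm(w[1]-w[0]),4),"area",m.sum(),cv2.boundingRect(m.astype(np.uint8)))
E
python3 thick.py
```

```text
A side px area 0 (0, 0, 0, 0)
0.01 IoU 0.0 w 0.0412 area 394 (304, 127, 27, 26)
0.015 IoU 0.0 w 0.0405 area 427 (304, 126, 27, 27)
0.02 IoU 0.0 w 0.0399 area 461 (304, 125, 27, 28)
0.025 IoU 0.0 w 0.0392 area 476 (304, 124, 27, 29)
0.03 IoU 0.0 w 0.0386 area 516 (304, 123, 26, 31)
0.035 IoU 0.0 w 0.038 area 542 (304, 122, 26, 32)
B side px area 467 (353, 117, 30, 27)
0.01 IoU 0.671 w 0.0478 area 375 (352, 121, 25, 24)
0.015 IoU 0.635 w 0.0471 area 429 (351, 119, 26, 26)
0.02 IoU 0.611 w 0.0463 area 458 (351, 118, 25, 27)
0.025 IoU 0.556 w 0.0456 area 471 (350, 117, 25, 28)
0.03 IoU 0.513 w 0.0448 area 488 (350, 116, 25, 29)
0.035 IoU 0.449 w 0.0441 area 536 (349, 115, 25, 31)
```

```bash
python3 - <<'E'
from g import *
p=ctrl.camera_params("wrist")
w=onz(p,[(303.5,134.5),(343.5,134.5),(341.5,233),(303.5,233)],.03); c=w.mean(0); print(w.round(4).tolist(),c)
e=w[0]+w[1]-w[2]-w[3]; print("heading",np.degrees(np.arctan2(e[1],e[0])))
c=(c[:2]+[.4476,-.350])/2
to([*c,.0115],tool(-24))
E
```

```text
[[0.4516, -0.2976, 0.03], [0.4871, -0.3128, 0.03], [0.4469, -0.4084, 0.03], [0.4096, -0.3924, 0.03]] [ 0.44880776 -0.35276829  0.03      ]
heading 66.64601141470999
turn first [ 0.0001 -0.      0.013 ] then shift [-0.005   0.0058  0.179 ] | shift before turn [-0.0051  0.0057  0.179 ] | F [-0.2 -0.6 -0.2] gap 0.0851 t 26.3
```

Emit:
send_rows:
  plan:
    - [-0.005, 0.0058, 0.03, 0, 0, 0, 1]
    - [0, 0, 0.045, 0, 0, 0, 1]
    - [0, 0, 0.045, 0, 0, 0, 1]
    - [0, 0, 0.035, 0, 0, 0, 1]
    - [0, 0, 0.014, 0, 0, 0, 1]
    - [0, 0, 0.008, 0, 0, 0, 1]
    - [0, 0, 0, 0, 0, 0, 1]

```text
time: 27.0
tool_pos: [0.4487, -0.3518, 0.0139]
orientation: [2.622, 1.73, 0.0]
contact_force: [0.1, 0.2, 0.3]
finger_gap: 0.0854
grip_force: 0.0
```

Emit:
send_rows:
  plan:
    - [0, 0, 0.001, 0, 0, 0, 0.6]
    - [0, 0, 0, 0, 0, 0, 0.3]
    - [0, 0, 0, 0, 0, 0, 0]
    - [0, 0, 0, 0, 0, 0, 0]
    - [0, 0, 0, 0, 0, 0, 0]
    - [0, 0, 0, 0, 0, 0, 0]

```text
time: 27.6
tool_pos: [0.4492, -0.3524, 0.014]
orientation: [2.619, 1.729, 0.001]
contact_force: [0.1, 0.4, 5.7]
finger_gap: 0.0384
grip_force: 62.7
```

```bash
python3 - <<'E'
from g import *
o=ctrl.get_obs(); print(o["tool_pos"],o["finger_gap"],o["grip_force"],o["contact_force"])
E
```

```text
[ 0.44919259 -0.35237658  0.01402247] 0.0384286079445172 62.682623863220215 [0.09983726 0.37074038 5.73279974]
```

Emit:
send_rows:
  plan:
    - [0, 0, -0.02, 0, 0, 0, 0]
    - [0, 0, -0.04, 0, 0, 0, 0]
    - [0, 0, -0.05, 0, 0, 0, 0]
    - [0, 0, -0.05, 0, 0, 0, 0]
    - [0, 0, -0.05, 0, 0, 0, 0]
    - [0, 0, -0.04, 0, 0, 0, 0]
    - [0, 0, 0, 0, 0, 0, 0]
    - [0, 0, 0, 0, 0, 0, 0]

```text
time: 28.4
tool_pos: [0.4482, -0.3513, 0.263]
orientation: [2.621, 1.73, 0.0]
contact_force: [-0.0, 0.2, -1.4]
finger_gap: 0.0384
grip_force: 62.0
```

```bash
python3 - <<'E'
from g import *
# lateral block offset in tool frame, seen by the wrist camera
p=ctrl.camera_params("wrist"); im=ctrl.get_image("wrist"); o=ctrl.get_obs(); T=R.from_rotvec(o["orientation"])
cv2.imwrite("pics/w8.png",im[:,:,::-1])
for r in ctrl.trace("wrist","cedar_block")[:3]:
    top=o["tool_pos"]+T.apply([0,0,-.018]); q=rect(p,r["region"],top[2]); c=np.array([*q[0],top[2]])
    print(r["confidence"],r["at"],q,"tool",T.inv().apply(c-o["tool_pos"]),cv2.boundingRect(r["region"].astype(np.uint8)))
print(o["tool_pos"],o["qpos"],o["finger_gap"])
th=.393; uxp=ux*np.cos(th)+np.array([0,0,np.sin(th)]); uzp=-ux*np.sin(th)+np.array([0,0,np.cos(th)])
# tool: z=-uzp, y=-uxp, x = y cross z
D=R.from_matrix(np.c_[uy*1.0,-uxp,-uzp]); print(np.linalg.det(D.as_matrix()), "yaw first",(T.inv()*tool(HB)).as_rotvec(),"then tilt",(tool(HB).inv()*D).as_rotvec())
ctrl_t=plate(.04,.0145+.0135,th)+uy*(-.005)
print("target TCP",ctrl_t); to(ctrl_t,D); to([ctrl_t[0],ctrl_t[1],.26],tool(HB))
E
```

```text
0.84 [251.1, 316.9] ((0.44862011075019836, -0.3469500243663788), (0.10289746522903442, 0.039585500955581665), 66.35475158691406) tool [ 0.00382801 -0.00056968 -0.01799529] (269, 159, 94, 197)
0.6 [19.2, 137.0] ((0.4291328191757202, -0.22456654906272888), (0.009547804482281208, 0.02490409091114998), 42.76412582397461) tool [ 0.10870001 -0.0665945  -0.01775895] (104, 0, 68, 42)
[ 0.44761044 -0.35066366  0.26089386] [-8.42903745e-01  3.16278658e-02  1.80976865e+00 -8.14614668e-05
  1.30251172e+00 -4.38903912e-01] 0.038377474063969734Traceback (most recent call last):
  File "<stdin>", line 11, in <module>
  File "scipy/spatial/transform/_rotation.pyx", line 1143, in scipy.spatial.transform._rotation.Rotation.from_matrix
ValueError: Non-positive determinant (left-handed or null coordinate frame) in rotation matrix 0: [[-0.94384882  0.3051911  -0.1265219 ]
 [-0.33037766 -0.87189388  0.36145769]
 [ 0.         -0.38296143 -0.92376433]].
```

```bash
cat > pl.py <<'E'
from g import *
th=.393; uxp=ux*np.cos(th)+np.array([0,0,np.sin(th)]); uzp=-ux*np.sin(th)+np.array([0,0,np.cos(th)])
D=R.from_matrix(np.c_[-uy,-uxp,-uzp])
def tgt(dx,dy,dz): return plate(.04+dx,.0142+.014+dz,th)+uy*(-.005+.0038+dy)
E
python3 - <<'E'
from pl import *
o=ctrl.get_obs(); T=R.from_rotvec(o["orientation"])
print("yaw",(T.inv()*tool(HB)).as_rotvec(),"tilt",(tool(HB).inv()*D).as_rotvec())
t=tgt(.003,.006,.006); print(t); a=tgt(.003,.006,.10); print(a); to(a,tool(HB)); to([*a[:2],o["tool_pos"][2]],D)
E
```

```text
yaw [-4.58784615e-03 -1.12530623e-04  8.30022373e-01] tilt [3.93000000e-01 2.79350011e-17 1.11740004e-16]
[ 0.54307336 -0.11015623  0.07206008]
[ 0.55496642 -0.14413325  0.15889393]
turn first [-4.6e-03 -1.0e-04  8.3e-01] then shift [ 0.1697 -0.1591  0.1008] | shift before turn [0.2317 0.0183 0.1012] | F [ 0.1 -0.5 -1. ] gap 0.0388 t 28.5
turn first [0.3655 0.1629 0.819 ] then shift [ 0.1697 -0.1469  0.0609] | shift before turn [0.2319 0.0179 0.0004] | F [ 0.1 -0.5 -1. ] gap 0.0388 t 28.5
```

Emit:
send_rows:
  plan:
    - [0.0463, 0.0036, 0, 0, 0, 0, 0]
    - [0.0463, 0.0036, 0, 0, 0, 0, 0]
    - [0.0463, 0.0036, 0, 0, 0, 0, 0]
    - [0.0463, 0.0036, 0, 0, 0, 0, 0]
    - [0.0463, 0.0036, 0, 0, 0, 0, 0]
    - [0, 0, 0, 0, 0, 0.138, 0]
    - [0, 0, 0, 0, 0, 0.138, 0]
    - [0, 0, 0, 0, 0, 0.138, 0]
    - [0, 0, 0, 0, 0, 0.138, 0]
    - [0, 0, 0, 0, 0, 0.138, 0]
    - [0, 0, 0, 0, 0, 0.14, 0]
    - [0, 0, 0, 0, 0, 0, 0]

```text
time: 29.7
tool_pos: [0.5546, -0.145, 0.2592]
orientation: [-3.094, -0.526, 0.007]
contact_force: [-1.3, 0.5, 0.0]
finger_gap: 0.0382
grip_force: 61.9
```

Emit:
send_rows:
  plan:
    - [0, 0, 0, 0.131, 0, 0, 0]
    - [0, 0, 0, 0.131, 0, 0, 0]
    - [0, 0, 0, 0.131, 0, 0, 0]
    - [0, 0, 0, 0, 0, 0, 0]
    - [0, 0, 0, 0, 0, 0, 0]

```text
time: 30.2
tool_pos: [0.5552, -0.1457, 0.2604]
orientation: [-2.713, -0.462, 0.095]
contact_force: [-0.1, -0.1, -0.5]
finger_gap: 0.0386
grip_force: 62.0
```

```bash
python3 - <<'E'
from pl import *
to(tgt(.003,.006,.006),D)
p=ctrl.camera_params("wrist"); im=ctrl.get_image("wrist"); cv2.imwrite("pics/w9.png",im[:,:,::-1]); o=ctrl.get_obs(); T=R.from_rotvec(o["orientation"])
# plate corner/stop in this view: project modelled ledge & stop, sample dark
for n,f in (("stop inner y",lambda s:plate(.02+.03,.0142,th)+uy*(-.054+s)),("ledge inner x",lambda s:plate(.02+s,.0142,th)+uy*(.055))):
    S=np.linspace(-.02,.02,41); q=proj(p,[f(s) for s in S]); print(n,q[0].round(),q[-1].round(),[int(im[int(b+.5),int(a+.5)].mean()) if 0<=b<399 and 0<=a<639 else -1 for a,b in q])
for r in ctrl.trace("wrist","cedar_block")[:2]: print(r["confidence"],cv2.boundingRect(r["region"].astype(np.uint8)))
print(o["qpos"])
E
```

```text
turn first [-0.0007  0.0019  0.0001] then shift [0.0003 0.0374 0.1884] | shift before turn [0.0006 0.0376 0.1884] | F [-0.1 -0.1 -0.5] gap 0.0386 t 30.2
stop inner y [345.  97.] [344. 134.] [205, 206, 207, 208, 206, 206, 203, 204, 206, 150, 65, 63, 66, 94, 105, 99, 95, 64, 56, 51, 119, 119, 120, 120, 128, 182, 203, 199, 201, 201, 201, 203, 204, 202, 201, 203, 203, 206, 201, 200, 199]
ledge inner x [383. 209.] [350. 209.] [83, 107, 96, 96, 46, 61, 59, 62, 60, 60, 60, 63, 61, 63, 68, 68, 82, 157, 193, 191, 191, 190, 190, 191, 191, 174, 174, 103, 77, 102, 117, 116, 116, 116, 121, 126, 125, 128, 128, 129, 132]
0.57 (270, 159, 94, 196)
[-0.54106118  0.18604447  1.67588413  0.24606914  1.58851664  0.65768471]
```

Emit:
send_rows:
  plan:
    - [0, 0.0375, 0, 0, 0, 0, 0]
    - [0, 0, 0.04, 0, 0, 0, 0]
    - [0, 0, 0.04, 0, 0, 0, 0]
    - [0, 0, 0.04, 0, 0, 0, 0]
    - [0, 0, 0.035, 0, 0, 0, 0]
    - [0, 0, 0.02, 0, 0, 0, 0]
    - [0, 0, 0.01, 0, 0, 0, 0]
    - [0, 0, 0, 0, 0, 0, 0]
    - [0, 0, 0, 0, 0, 0, 0]

```text
time: 31.2
tool_pos: [0.5448, -0.1117, 0.0786]
orientation: [-2.716, -0.463, 0.089]
contact_force: [0.3, 0.2, -0.8]
finger_gap: 0.0388
grip_force: 62.0
```

```bash
cat > st.py <<'E'
from pl import *
o=ctrl.get_obs(); T=R.from_rotvec(o["orientation"]); print("F tool",T.inv().apply(o["contact_force"]).round(1)); to(tgt(0,0,0),D)
E
python3 st.py
```

```text
F tool [0.4 0.3 0.8]
turn first [ 0.0024 -0.0015  0.0015] then shift [0.0048 0.0036 0.0128] | shift before turn [0.0048 0.0036 0.0128] | F [ 0.3  0.2 -0.8] gap 0.0388 t 31.2
```

Emit:
send_rows:
  plan:
    - [0, 0, 0.005, 0, 0, 0, 0]
    - [0, 0, 0.003, 0, 0, 0, 0]
    - [0, 0, 0.002, 0, 0, 0, 0]
    - [0, 0, 0, 0, 0, 0, 0]
    - [0, 0, 0, 0, 0, 0, 0]

```text
time: 31.7
tool_pos: [0.5431, -0.1083, 0.0687]
orientation: [-2.715, -0.462, 0.09]
contact_force: [-0.6, -1.1, 4.9]
finger_gap: 0.0386
grip_force: 62.4
```

```bash
python3 st.py
```

```text
F tool [-0.9 -1.1 -4.8]
turn first [ 0.0012 -0.0008  0.0003] then shift [0.0054 0.0033 0.0022] | shift before turn [0.0054 0.0033 0.0023] | F [-0.6 -1.1  4.9] gap 0.0386 t 31.7
```

Emit:
send_rows:
  plan:
    - [0.002, 0, -0.0005, 0, 0, 0, 0]
    - [0.002, 0, 0, 0, 0, 0, 0]
    - [0.001, 0, 0, 0, 0, 0, 0]
    - [0, 0, 0, 0, 0, 0, 0]

```text
time: 32.1
tool_pos: [0.5479, -0.1067, 0.0687]
orientation: [-2.715, -0.462, 0.091]
contact_force: [0.0, -1.9, 3.8]
finger_gap: 0.0386
grip_force: 62.7
```

```bash
python3 st.py
```

```text
F tool [-0.6  0.2 -4.2]
turn first [ 0.0012 -0.0006  0.0004] then shift [0.0003 0.0033 0.0023] | shift before turn [0.0003 0.0033 0.0023] | F [ 0.  -1.9  3.8] gap 0.0386 t 32.1
```

Not touching the stop yet; I continue in small steps.

Emit:
send_rows:
  plan:
    - [0.002, 0, 0, 0, 0, 0, 0]
    - [0.001, 0, 0, 0, 0, 0, 0]
    - [0, 0, 0, 0, 0, 0, 0]

```text
time: 32.4
tool_pos: [0.5506, -0.1056, 0.0687]
orientation: [-2.715, -0.462, 0.091]
contact_force: [-0.4, -3.1, 4.8]
finger_gap: 0.0385
grip_force: 62.7
```

```bash
python3 st.py
```

```text
F tool [-1.4  0.7 -5.5]
turn first [ 0.0009 -0.0005  0.0003] then shift [-0.0026  0.0034  0.0022] | shift before turn [-0.0026  0.0034  0.0022] | F [-0.4 -3.1  4.8] gap 0.0385 t 32.4
```

Emit:
send_rows:
  plan:
    - [0.001, 0, 0, 0, 0, 0, 0]
    - [0.001, 0, 0, 0, 0, 0, 0]
    - [0, 0, 0, 0, 0, 0, 0]

```text
time: 32.7
tool_pos: [0.5524, -0.1049, 0.0687]
orientation: [-2.714, -0.462, 0.091]
contact_force: [-0.2, -2.4, 5.1]
finger_gap: 0.0385
grip_force: 62.8
```

```bash
python3 st.py
```

```text
F tool [-1.   0.1 -5.5]
turn first [ 0.0008 -0.0004  0.0003] then shift [-0.0045  0.0034  0.0022] | shift before turn [-0.0045  0.0034  0.0022] | F [-0.2 -2.4  5.1] gap 0.0385 t 32.7
```

Emit:
send_rows:
  plan:
    - [0.001, 0, 0, 0, 0, 0, 0]
    - [0.001, 0, 0, 0, 0, 0, 0]
    - [0.001, 0, 0, 0, 0, 0, 0]
    - [0, 0, 0, 0, 0, 0, 0]

```text
time: 33.1
tool_pos: [0.5532, -0.1047, 0.0687]
orientation: [-2.714, -0.464, 0.099]
contact_force: [-6.3, -5.3, 8.7]
finger_gap: 0.0387
grip_force: 63.1
```

```bash
python3 st.py; python3 - <<'E'
from pl import *
p=ctrl.camera_params("wrist"); im=ctrl.get_image("wrist"); cv2.imwrite("pics/w10.png",im[:,:,::-1])
o=ctrl.get_obs()
for r in ctrl.trace("wrist","cedar_block")[:1]: print(r["confidence"],cv2.boundingRect(r["region"].astype(np.uint8)))
for x in (.035,.045,.055):
  q=proj(p,[plate(x,.0142+.03,th)+uy*(s) for s in np.linspace(-.10,-.02,41)]); print(x,[int(im[int(b+.5),int(a+.5)].mean()) if 0<=b<399 and 0<=a<639 else -1 for a,b in q])
g=im.mean(2).astype(int)
for c in (285,305,325,345): print(c,g[100:200:3,c].tolist())
E
```

```text
F tool [-7.8 -0.6 -9.1]
turn first [-0.0001  0.0055  0.001 ] then shift [-0.0054  0.0034  0.0022] | shift before turn [-0.0054  0.0034  0.0022] | F [-6.3 -5.3  8.7] gap 0.0387 t 33.1
0.65 (269, 166, 94, 190)
0.035 [154, 153, 156, 154, 154, 155, 154, 156, 154, 102, 149, 151, 213, 211, 209, 212, 36, 63, 124, 162, 58, 57, 87, 151, 145, 140, 146, 145, 137, 140, 148, 143, 140, 143, 136, 133, 128, 136, 143, 140, 129]
0.045 [152, 157, 151, 151, 150, 156, 155, 148, 154, 103, 149, 146, 212, 213, 209, 211, 36, 62, 63, 61, 60, 63, 95, 134, 138, 139, 141, 136, 137, 138, 138, 136, 139, 146, 137, 141, 127, 127, 136, 137, 128]
0.055 [156, 153, 152, 159, 159, 153, 160, 165, 163, 106, 148, 147, 210, 214, 209, 210, 36, 63, 167, 166, 168, 53, 86, 151, 150, 149, 150, 152, 150, 155, 157, 153, 151, 144, 150, 150, 154, 151, 149, 145, 154]
285 [163, 163, 106, 144, 149, 149, 120, 210, 211, 213, 211, 209, 210, 188, 35, 57, 63, 91, 155, 135, 61, 58, 79, 96, 106, 150, 152, 146, 149, 150, 148, 146, 150, 155]
305 [164, 165, 107, 144, 150, 149, 126, 212, 211, 212, 211, 206, 211, 185, 35, 62, 64, 65, 62, 62, 60, 58, 88, 94, 100, 148, 145, 143, 136, 136, 139, 143, 140, 141]
325 [153, 153, 103, 144, 147, 150, 132, 212, 212, 213, 211, 209, 212, 143, 36, 60, 65, 63, 64, 63, 60, 55, 84, 90, 92, 147, 148, 150, 140, 154, 152, 141, 142, 144]
345 [158, 154, 104, 145, 151, 150, 139, 213, 209, 213, 211, 212, 211, 103, 33, 61, 159, 169, 167, 166, 166, 63, 68, 86, 94, 150, 145, 141, 144, 148, 147, 143, 145, 143]
```

The block is against the end stop (7.8 N). Now I slide it downhill to the ledge.

Emit:
send_rows:
  plan:
    - [0, 0.002, -0.0005, 0, 0, 0, 0]
    - [0, 0.001, 0, 0, 0, 0, 0]
    - [0, 0.001, 0, 0, 0, 0, 0]
    - [0, 0, 0, 0, 0, 0, 0]

```text
time: 33.6
tool_pos: [0.5538, -0.1063, 0.0681]
orientation: [-2.708, -0.465, 0.101]
contact_force: [-7.4, -0.5, 11.5]
finger_gap: 0.0384
grip_force: 63.1
```

```bash
python3 st.py
```

```text
F tool [-7.2 -6.3 -9.8]
turn first [-0.0059  0.0061  0.002 ] then shift [-0.0054  0.0016  0.0023] | shift before turn [-0.0054  0.0016  0.0023] | F [-7.4 -0.5 11.5] gap 0.0384 t 33.6
```

Emit:
send_rows:
  plan:
    - [0, 0.001, 0, 0, 0, 0, 0]
    - [0, 0.001, 0, 0, 0, 0, 0]
    - [0, 0, 0, 0, 0, 0, 0]

```text
time: 33.9
tool_pos: [0.5544, -0.1079, 0.0674]
orientation: [-2.708, -0.465, 0.101]
contact_force: [-7.7, -1.1, 10.4]
finger_gap: 0.0388
grip_force: 63.1
```

```bash
python3 st.py
```

```text
F tool [-7.7 -5.4 -8.9]
turn first [-0.0061  0.0061  0.0021] then shift [-0.0055 -0.0003  0.0023] | shift before turn [-0.0054 -0.0003  0.0023] | F [-7.7 -1.1 10.4] gap 0.0388 t 33.9
```

Emit:
send_rows:
  plan:
    - [0, 0.001, -0.0005, 0, 0, 0, 0]
    - [0, 0.001, 0, 0, 0, 0, 0]
    - [0, 0, 0, 0, 0, 0, 0]

```text
time: 34.2
tool_pos: [0.5551, -0.1098, 0.0666]
orientation: [-2.708, -0.464, 0.101]
contact_force: [-6.9, -1.2, 9.3]
finger_gap: 0.0384
grip_force: 62.9
```

```bash
python3 st.py
```

```text
F tool [-7.  -4.7 -8.1]
turn first [-0.0059  0.0059  0.0017] then shift [-0.0055 -0.0024  0.0023] | shift before turn [-0.0054 -0.0024  0.0023] | F [-6.9 -1.2  9.3] gap 0.0384 t 34.2
```

Emit:
send_rows:
  plan:
    - [0, 0.001, 0, 0, 0, 0, 0]
    - [0, 0.001, 0, 0, 0, 0, 0]
    - [0, 0, 0, 0, 0, 0, 0]

```text
time: 34.5
tool_pos: [0.5554, -0.1107, 0.0662]
orientation: [-2.705, -0.465, 0.102]
contact_force: [-8.8, 1.3, 12.4]
finger_gap: 0.0384
grip_force: 63.0
```

```bash
python3 st.py
```

```text
F tool [-7.9 -8.7 -9.8]
turn first [-0.0086  0.0063  0.0021] then shift [-0.0055 -0.0035  0.0024] | shift before turn [-0.0055 -0.0034  0.0024] | F [-8.8  1.3 12.4] gap 0.0384 t 34.5
```

Emit:
send_rows:
  plan:
    - [0, 0.001, 0, 0, 0, 0, 0]
    - [0, 0, 0, 0, 0, 0, 0]
    - [0, 0, 0, 0, 0, 0, 0]

```text
time: 34.8
tool_pos: [0.5554, -0.1108, 0.0662]
orientation: [-2.703, -0.465, 0.103]
contact_force: [-9.1, 2.2, 13.1]
finger_gap: 0.0386
grip_force: 63.1
```

```bash
python3 st.py
```

```text
F tool [ -7.9  -9.8 -10. ]
turn first [-0.0107  0.0068  0.0025] then shift [-0.0055 -0.0035  0.0024] | shift before turn [-0.0054 -0.0035  0.0025] | F [-9.1  2.2 13.1] gap 0.0386 t 34.8
```

Emit:
send_rows:
  plan:
    - [0, -0.001, 0, 0, 0, 0, 0]
    - [0, 0, 0, 0, 0, 0, 0.45]
    - [0, 0, 0, 0, 0, 0, 0.55]
    - [0, 0, 0, 0, 0, 0, 0.65]
    - [0, 0, 0, 0, 0, 0, 0.7]
    - [0, 0, -0.02, 0, 0, 0, 0.7]
    - [0, 0, -0.04, 0, 0, 0, 0.7]
    - [0, 0, -0.05, 0, 0, 0, 0.7]
    - [0, 0, -0.05, 0, 0, 0, 0.7]
    - [0, 0, -0.03, 0, 0, 0, 0.7]
    - [0, 0, 0, 0, 0, 0, 0.7]

```text
time: 35.9
tool_pos: [0.5848, -0.184, 0.2466]
orientation: [-2.721, -0.462, 0.08]
contact_force: [0.8, -0.3, 0.7]
finger_gap: 0.0599
grip_force: 0.0
```

```bash
cat > chk.py <<'E'
from pl import *
import sys
p=ctrl.camera_params("wrist"); im=ctrl.get_image("wrist"); g=im.mean(2).astype(int); cv2.imwrite(f"pics/{sys.argv[1]}.png",im[:,:,::-1])
M=cv2.Rodrigues(np.array(p["rvec"]))[0]; C=-M.T@np.array(p["tvec"]).ravel()
def onplate(px,zz):
    c,d=ray(p,px); P0=plate(0,zz,th); s=((P0-c)@uzp)/(d@uzp); w=c+d*s[:,None]-H; return np.c_[w@uxp,w@uy]
r=ctrl.trace("wrist","cedar_block")[0]; cn=max(cv2.findContours(r["region"].astype(np.uint8),0,2)[0],key=len)[:,0]
print(r["confidence"],"block px",cv2.boundingRect(r["region"].astype(np.uint8)),"at block-top plane",cv2.minAreaRect(onplate(cn,.0442).astype(np.float32)))
P=lambda L:[int(g[int(b+.5),int(a+.5)]) if 0<=b<399 and 0<=a<639 else -1 for a,b in proj(p,L)]
for y in(-.03,0,.03): print("x profile -.005..+.04 at ledge-top plane y",y,P([plate(x,.0242,th)+uy*y for x in np.arange(-.005,.04,.0015)]))
for x in(.03,.04,.05): print("y profile -.075.. at stop-top plane x",x,P([plate(x,.0322,th)+uy*y for y in np.arange(-.075,-.035,.0015)]))
o=ctrl.get_obs(); print(o["time"],o["contact_force"])
E
python3 chk.py w11
```

```text
0.97 block px (291, 132, 39, 92) at block-top plane ((0.03802867606282234, -0.005176898092031479), (0.04019271954894066, 0.1013079509139061), 0.04107700288295746)
x profile -.005..+.04 at ledge-top plane y -0.03 [63, 63, 66, 79, 78, 88, 113, 98, 44, 32, 32, 32, 35, 35, 32, 85, 113, 114, 121, 128, 134, 138, 136, 136, 138, 138, 144, 126, 126, 130]
x profile -.005..+.04 at ledge-top plane y 0 [65, 65, 67, 78, 88, 104, 115, 64, 34, 55, 86, 87, 88, 81, 41, 74, 109, 122, 127, 127, 134, 134, 134, 136, 134, 126, 123, 123, 125, 130]
x profile -.005..+.04 at ledge-top plane y 0.03 [25, 28, 29, 27, 41, 107, 103, 84, 34, 35, 31, 32, 33, 32, 40, 76, 111, 117, 120, 119, 126, 129, 130, 133, 131, 126, 123, 125, 125, 129]
y profile -.075.. at stop-top plane x 0.03 [163, 201, 202, 202, 199, 195, 137, 69, 127, 161, 159, 158, 98, 52, 109, 144, 146, 142, 143, 141, 144, 139, 138, 137, 139, 136, 136]
y profile -.075.. at stop-top plane x 0.04 [149, 198, 201, 202, 199, 198, 158, 57, 61, 60, 58, 58, 53, 50, 96, 128, 132, 132, 132, 132, 128, 133, 129, 130, 131, 130, 129]
y profile -.075.. at stop-top plane x 0.05 [140, 201, 202, 203, 197, 199, 169, 59, 63, 60, 60, 59, 55, 50, 98, 142, 144, 143, 140, 141, 144, 145, 141, 140, 143, 145, 143]
36.0 [ 0.90404931  0.53404707 -0.70732013]
```

```bash
python3 -c "
from rig import ctrl
print(ctrl.close_job())"
```

```text
the job is handed in; nothing more can be done
None
```

I handed the job in at about 36 s robot time: the plate rests on the middle spacer at about 0.39 rad, with the thick cedar block released snug against the ledge and end stop; the hand-in call did not say whether it passed.

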